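# Put the bathroom shelf in order

### The job

Put this glass shelf in order: stand the round compact mirror in the middle of the larger round coaster, the cream jar in the middle of the smaller round coaster, and the deeper of the two white lidded boxes squarely in the middle of the oblong mat, then stack the shallower box on the deeper one so that its hollow base drops fully down over the four lugs of the lid below. Everything stands upright and is let go; set the mirror down gently, do not drop it. Leave the swab holder, the toothbrush case and the tumbler where they are.

Things in the scene. Friction and masses are not known exactly. Their poses are not given: they have to be found in the camera images.
- compact: closed round compact mirror of bright metal with a dark seam round its side: a flat disc 64 mm in diameter and 18 mm thick, lying flat. Origin: centre of its underside; z up. about 80 g.
- jar: closed white jar of face cream with a white lid: upright, 46 mm in diameter, 45 mm tall. Origin: centre of its underside; z up. about 120 g.
- box_deep: deeper white lidded stacking box, lid shut: 84 mm (x) by 56 mm (y), 54 mm tall to the flat of the lid. Four lugs 5 mm high on the lid at x +-31.5, y +-17.5 mm, 10 mm across at the foot, 6 at the top. Underside hollow: 3 mm wide rim all round, 7 mm deep, inside 78 by 50 mm. Origin: centre of the underside (bottom of rim); z up. Half a turn about z makes no difference. about 160 g.
- box_shallow: shallower white lidded stacking box: as box_deep (84 mm in x, 56 mm in y, same lugs and hollow base) but 26 mm tall to the flat of the lid; about 90 g. Its base fits over box_deep's lugs with 2.5 mm play each side; home, its rim rests on the flat of that lid, its origin 54 mm above box_deep's. Origin: centre of the underside (bottom of rim); z up.
- coaster_large: the larger flat round dark rubber coaster, fixed to the shelf: 88 mm in diameter, 3 mm thick, no rim. Origin: centre of its underside; z up. Place of the compact mirror.
- coaster_small: the smaller flat round dark rubber coaster, fixed to the shelf: 66 mm in diameter, 3 mm thick, no rim. Origin: centre of its underside; z up. Place of the jar.
- mat_oblong: flat oblong dark rubber mat, fixed to the shelf: 104 mm (its x) by 76 mm (its y), 3 mm thick, no rim. Origin: centre of its underside; z up. Place of the two stacked boxes, long side along long side.
- swab_holder: stainless steel swab holder with a domed lid and a small lever at one side: upright, 70 mm in diameter, 82 mm tall, the lever reaches 53 mm from the axis along its x. Origin: centre of its underside; z up. Not to be moved.
- toothbrush_case: blue plastic toothbrush case lying flat: 205 mm (its x) by 30 mm, 24 mm high. Origin: centre of its underside; z up. Not to be moved.
- tumbler: white ceramic tumbler standing upright and empty: 68 mm across the rim, 85 mm tall. Origin: centre of its underside; z up. Not to be moved.
Things that resemble listed ones, but are neither listed nor needed, are in the scene too. Of the things shaped like the compact, the metal one is meant.

How it is judged:
By the outcome, as a careful person would: the job done as asked, in the order asked, and still so for the second after the job is handed in, with the robot touching nothing.
It also fails if it takes over 96 s, if anything falls off the work surface, if the arm or the gripper's body presses on something with over 40 N, if the wrist force passes 120 N, or if a joint passes its speed limit or range.

### The arm

A 6-joint arm with a two-finger parallel gripper is mounted at the origin on the work surface. World frame = base frame: x ahead of the robot, y to its left, z up, the work surface at z = 0. Lengths are in m, angles in degrees, forces in N, time in s.
With the tool pointing down it reaches from about 0.325 to 0.85 m from the base axis. Payload 4.4 kg.
Tool frame: the origin (TCP) lies midway between the tips of the shut fingers; the grasp point (between the pads) lies 19 mm behind it; z points along the fingers, y is the direction in which the jaws open and shut (so a half turn about z gives the same grasp; the last joint's range is limited). The gripper opens to 94 mm and grips with 3 to 60 N. Pads are 16 mm wide; open, the fingers measure 119 mm over their backs; the gripper's body (75 mm by 177 mm) begins 78 mm behind the grasp point.
Start: joints at [-82.649, 11.837, 88.321, -0, 79.842, -8.623], TCP at [0.158, -0.553, 0.205] pointing down, gripper open.
Joint ranges: [-156.59, 156.59], [-49.26, 127.26], [12.9, 141.05], [-63.56, 243.56], [4.71, 150.69], [-161.64, 161.64]. Speed limits (degrees/s): [159.86, 159.86, 180, 180, 180, 180].

### API

Orientations are given as [roll, pitch, yaw] about the fixed x, y, z axes, in that order (R = Rz(yaw) Ry(pitch) Rx(roll)).
In Python, from workcell import * gives the robot as it stands.
- The arm moves only by the tool play_rows, never from a script. Its argument "motion" is a list of rows, each a list of 6 numbers: the shift along the tool's x, y, z in mm, then the turn, a rotation vector about the tool's x, y, z in rad. A call has 1 to 10 rows; each row is the pose to reach, as a shift and turn from the pose commanded when the call began, along the tool's axes at that moment; what a row does not reach only later rows make up. A row lasts 1/12 s, in which the tool goes at most 41.7 mm and 7.16 degrees, less where a joint would pass 70% of its speed; a pose out of reach is approached as far as the arm can. A call with a gripper value outside its range is refused whole. "gripper" is the finger opening in mm, from 0 to 94, set as the call begins (left out, the last holds). The fingers move at their own pace and stop on an object; the grip force is fixed at half the most. Time passes only in rows, so rows that repeat a pose let the fingers close. It gives the time, the measured TCP pose, the force and the opening at its end, in the units of the state.
- read_state(): the state, without advancing time (a new reading comes with each control period).
- grab_frame(name): name is "side" or "top" or "wrist"; returns the picture (480x640x3 uint8, red, green, blue); there is no depth.
- camera_model(name): a dict with "mtx" (3x3 intrinsics, pixels), "extrinsics" (4x4, takes a point from world to camera coordinates); the wrist camera has in their place "mount" (4x4, takes a point from camera to tool coordinates, whose origin is the TCP and whose axes are the flange's). Camera axes: x right, y down, z forward; pixel columns grow to the right and rows downward; lengths in m; the calibration is good to about 2 mm. A picture is of the moment at which its call begins: read the wrist's pose just before it. camera_model takes no time and is no camera call.
- sign_off(): hands the job in, once; it reports no verdict.
The state is a dict: "t": time; "q": joint angles; "qvel": joint speeds; "tau": joint torques, N m; "eef_pos": TCP position; "tool_rot": TCP orientation; "wrist_force": force on the tool from outside, world axes, zero at the start; "ft_torque": the same for the moment, N m; "grip_width": finger opening in m.
Only numpy, scipy, OpenCV 4.12 (cv2) and the standard library are available. Lean on these libraries where they do the work, as an engineer would, in place of code of your own. Each camera call takes 0.05 s, during which the arm holds its last target.

## Working session

There is one attempt and no reset: what is moved stays moved. The work goes in short steps, Python scripts to look and compute and a tool call to move; the robot and the scene stay as the last step left them, time stands still between calls to the robot, and variables do not carry over. Pictures are saved under pics/ and viewed, and the job is handed in when it is done.

Besides the shell and the picture viewer there is one more tool, called after ">>>" by a JSON object that holds its "name" and its "arguments", one argument or row to a line. play_rows: Moves the arm, as the interface text tells. Its arguments: {"type":"object","properties":{"motion":{"type":"array"},"gripper":{"type":"number"}},"required":["motion"]}

```bash
ls -la; mkdir -p pics; python3 - <<'E'
from workcell import *
import cv2
s=read_state()
print(s)
for n in ("side","top","wrist"):
    im=grab_frame(n); cv2.imwrite(f"pics/{n}0.png",im[:,:,::-1])
    print(n,camera_model(n))
E
```

```text
total 12
drwxr-xr-x  3 agent agent 4096 Dec  6 01:15 .
drwxr-xr-x 23 root  root  4096 Dec  6 01:15 ..
drwxr-xr-x  2 agent agent 4096 Dec  6 01:15 pics
{'t': 0.0, 'q': array([-8.26505897e+01,  1.18851947e+01,  8.84031599e+01,  2.90301432e-04,
        7.98413493e+01, -8.62255280e+00]), 'qvel': array([0.01450555, 0.07806062, 0.08498381, 0.13126728, 0.02536997,
       0.08293176]), 'tau': array([-2.11406179e-03, -3.70880198e+01, -2.81417263e+01,  6.96957274e-02,
        3.60752153e-02, -1.50142218e-04]), 'eef_pos': array([ 0.15811298, -0.55200385,  0.20429502]), 'tool_rot': array([-1.79871805e+02, -1.97281796e-02,  1.59718895e+01]), 'wrist_force': array([-0.51277849,  0.52607881, -0.27795031]), 'ft_torque': array([ 0.03741645, -0.02171781, -0.03669347]), 'grip_width': 0.09371442235409923}
side {'mtx': array([[549.88525678,   0.        , 312.05204743],
       [  0.        , 549.88525678, 244.60772624],
       [  0.        ,   0.        ,   1.        ]]), 'extrinsics': array([[-9.50460342e-01, -3.10844327e-01,  9.70767069e-04,
         5.66211517e-01],
       [-2.40261439e-01,  7.32652264e
[... 466 characters left out ...]
   [-0.99644109, -0.02264065, -0.08119457,  0.59279033],
       [ 0.08139342, -0.00800273, -0.99664992,  0.99040551],
       [ 0.        ,  0.        ,  0.        ,  1.        ]])}
wrist {'mtx': array([[354.62515526,   0.        , 314.27814511],
       [  0.        , 354.62515526, 237.80057855],
       [  0.        ,   0.        ,   1.        ]]), 'mount': array([[ 1.85700094e-03, -9.57348572e-01, -2.88929512e-01,
         8.40109906e-02],
       [ 9.99998126e-01,  1.93571198e-03,  1.33124645e-05,
         2.48790371e-04],
       [ 5.46539649e-04, -2.88928996e-01,  9.57350373e-01,
        -1.79494794e-01],
       [ 0.00000000e+00,  0.00000000e+00,  0.00000000e+00,
         1.00000000e+00]])}
```

View pics/top0.png

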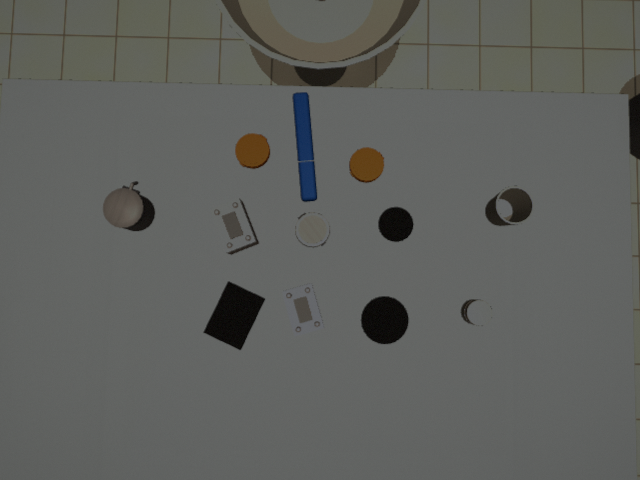

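View pics/side0.png

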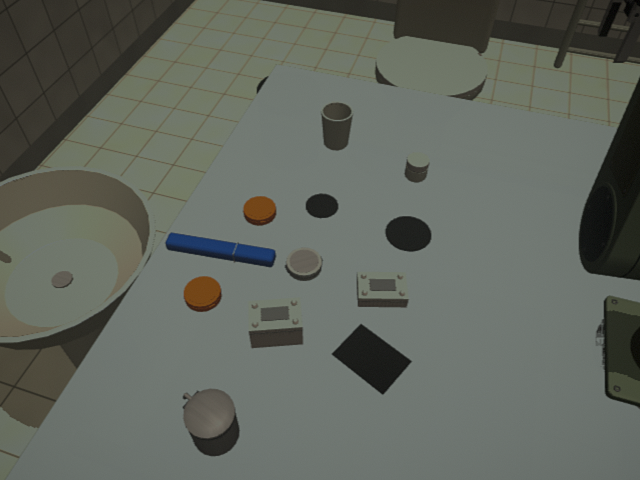

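View pics/wrist0.png

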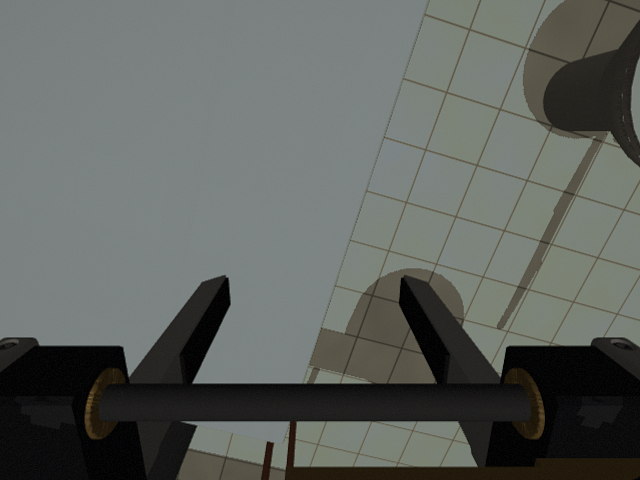

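The top view shows the compact at (313,229), jar at (479,312), deep box at (236,226) and shallow box at (304,309). It also shows the mat at (235,315), the large coaster at (385,320) and the small one at (396,224). The orange discs are decoys. Next I'll measure the dark targets and look closely at the pale objects.

```bash
cat > h.py <<'E'
import numpy as np, cv2
from workcell import *
from scipy.spatial.transform import Rotation as R
CM={}
def cam(n):
    if n not in CM: CM[n]=camera_model(n)
    return CM[n]
def ext(n,s=None):
    c=cam(n)
    if 'extrinsics' in c: return np.array(c['extrinsics'])
    T=np.eye(4);T[:3,:3]=R.from_euler('xyz',s['tool_rot'],degrees=True).as_matrix();T[:3,3]=s['eef_pos']
    return np.linalg.inv(T@np.array(c['mount']))
def proj(n,P,E=None):
    E=ext(n) if E is None else E
    p=np.atleast_2d(P)@E[:3,:3].T+E[:3,3]
    q=p@cam(n)['mtx'].T
    return q[:,:2]/q[:,2:]
def unproj(n,uv,z,E=None):
    E=ext(n) if E is None else E
    uv=np.atleast_2d(uv).astype(float)
    d=np.c_[uv,np.ones(len(uv))]@np.linalg.inv(cam(n)['mtx']).T
    Rm=E[:3,:3];c=-Rm.T@E[:3,3];d=d@Rm
    k=(z-c[2])/d[:,2]
    return c+k[:,None]*d
def crop(img,x,y,w,h,k,fn,gain=2.):
    c=img[y:y+h,x:x+w]
    c=np.clip(c.astype(float)*gain,0,255).astype(np.uint8)
    cv2.imwrite(fn,cv2.resize(c,None,fx=k,fy=k,interpolation=cv2.INTER_CUBIC))
E
python3 - <<'E'
from h import *
top=cv2.imread('pics/top0.png');side=cv2.imread('pics/side0.png')
crop(top,190,190,150,160,5,'pics/tA.png',2.0)
crop(side,230,230,200,170,4,'pics/sA.png',2.0)
crop(top,360,190,190,160,4,'pics/tB.png',2.0)
# dark targets
for n,im in (('top',top),('side',side)):
    g=im.max(axis=2); m=(g<35).astype(np.uint8)
    k,l,st,ce=cv2.connectedComponentsWithStats(m)
    for i in range(1,k):
        if 300<st[i,4]<8000:
            cs,_=cv2.findContours((l==i).astype(np.uint8),cv2.RETR_EXTERNAL,cv2.CHAIN_APPROX_NONE)
            c=cs[0][:,0,:]
            w=unproj(n,c,0.003)[:,:2].astype(np.float32)*1000
            r=cv2.minAreaRect(w); 
            print(n,ce[i].round(1),st[i,4],'rect',np.round(r[0],1),np.round(r[1],1),round(r[2],1))
E
```

```text
top [320.   75.5] 647 rect [906.1  -4.9] [34.8 95.6] 0.2
top [634.7 125.6] 595 rect [ 824.8 -605.7] [ 19.2 124.7] 88.6
top [144.2 216. ] 386 rect [630.6 319.1] [38.9 65.6] 69.2
top [395.4 224. ] 899 rect [ 625.9 -152.9] [60.2 61.9] 1.3
top [234.  315.3] 2253 rect [450.4 142.6] [ 74.2 102.3] 66.1
top [384.4 319.8] 1704 rect [ 447.5 -134.6] [84.2 83.1] 0.9
side [608.6  17.9] 400 rect [   72.9 -1105.5] [227.   32.3] 77.6
side [613.5 198.8] 6412 rect [  72.7 -479.4] [672.  105.9] 87.4
side [321.3 205.7] 509 rect [ 625.3 -150.9] [57.9 60.1] 18.2
side [407.9 233.5] 1143 rect [ 447.7 -133.9] [83.1 82.8] 18.2
side [610.3 362.9] 338 rect [90.9  8.7] [ 45.4 191.7] 14.3
side [371.4 358.4] 2632 rect [449.9 142.8] [ 73.6 101.4] 66.3
```

View pics/tA.png

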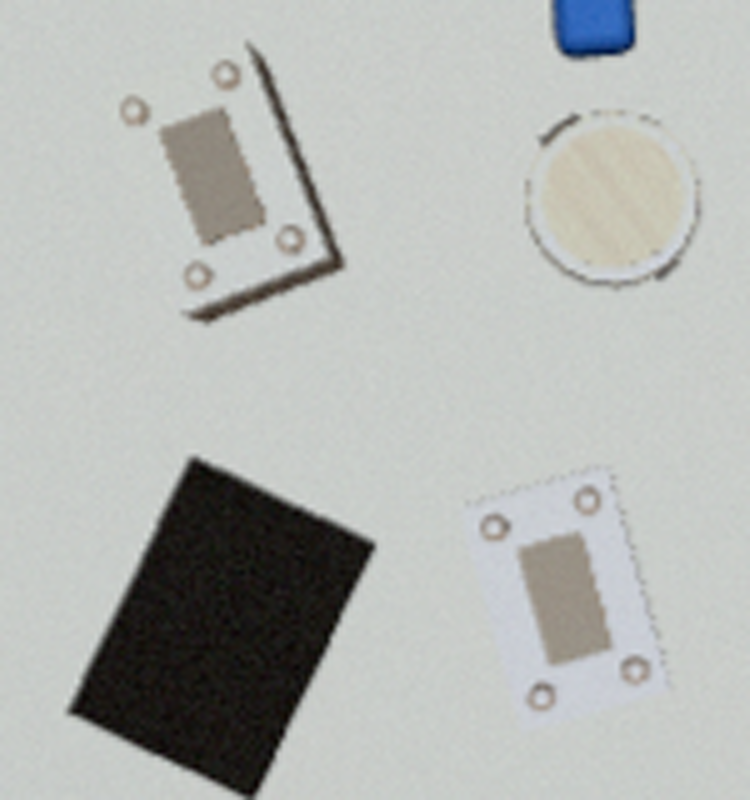

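View pics/sA.png

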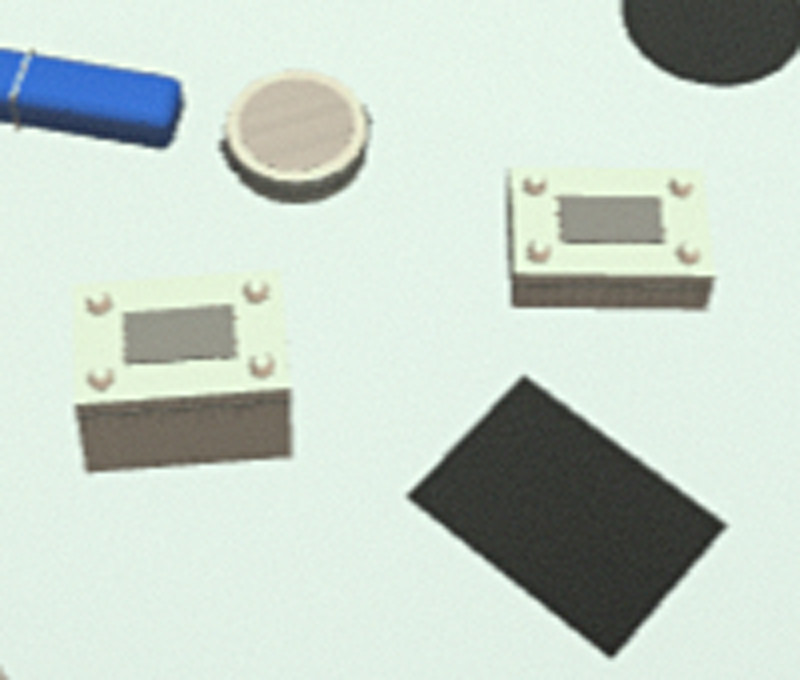

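View pics/tB.png

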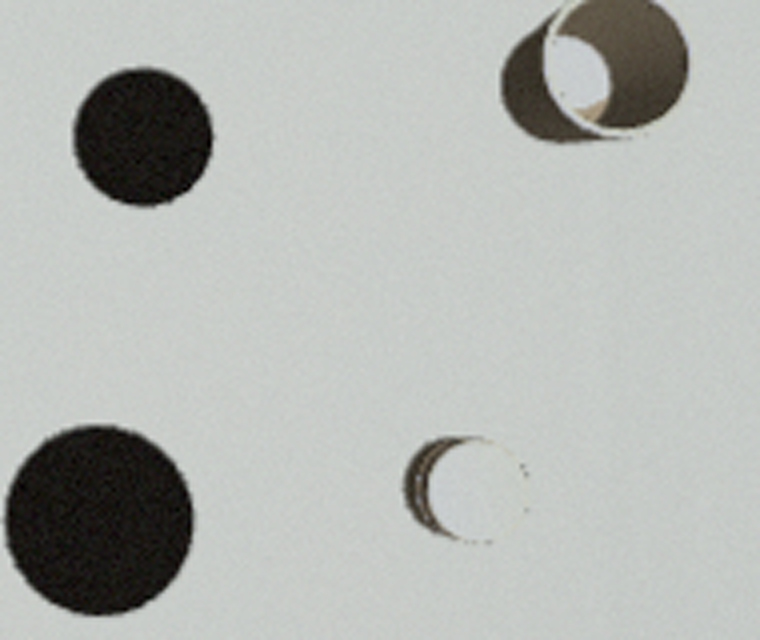

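```bash
python3 - <<'E'
from h import *
top=cv2.imread('pics/top0.png');side=cv2.imread('pics/side0.png')
crop(side,390,140,60,50,12,'pics/sJ.png',2.0)
crop(top,455,290,50,45,14,'pics/tJ.png',2.4)
def full(pts,k,x,y): return (np.array(pts,float)+.5)/k-.5+[x,y]
lug=[(a,b) for a in(31.5,-31.5) for b in(17.5,-17.5)]
def show(nm,n,pts,z):
    w=unproj(n,pts,z)[:,:2]*1000
    r=cv2.minAreaRect(w.astype(np.float32)); print(nm,n,'c',w.mean(0).round(1),'rect',np.round(r[1],1),round(r[2],1))
show('deep','top',full([(134,111),(226,75),(290,240),(198,276)],5,190,190),.0565)
show('deep','side',full([(98,304),(257,291),(261,365),(100,379)],4,230,230),.0565)
show('shal','top',full([(494,527),(587,500),(635,670),(541,696)],5,190,190),.0285)
show('shal','side',full([(535,186),(681,187),(688,254),(538,252)],4,230,230),.0285)
# compact: cream inner disc
show('comp','top',full([(540,195),(615,122),(688,195),(615,268)],5,190,190),.018)
show('comp','side',full([(237,125),(297,77),(356,122),(295,174)],4,230,230),.018)
E
```

```text
deep top c [612.1 143.8] rect [63.2 34.8] 23.0
deep side c [611.2 144.1] rect [64.  34.8] 23.7
shal top c [465.1  16.4] rect [63.2 34.9] 17.2
shal side c [464.2  16.5] rect [63.3 35. ] 17.2
comp top c [612.2   1.9] rect [38.6 38.6] 46.1
comp side c [610.9   1.8] rect [39.9 37.8] 64.3
```

View pics/sJ.png

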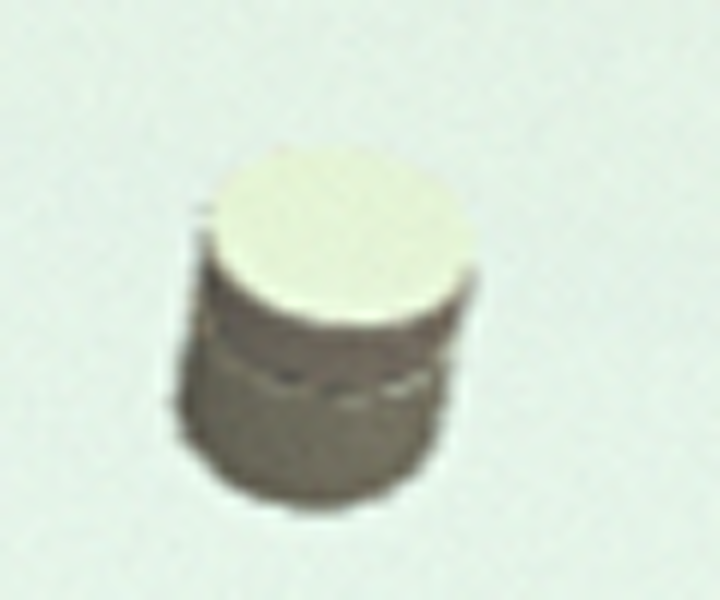

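View pics/tJ.png

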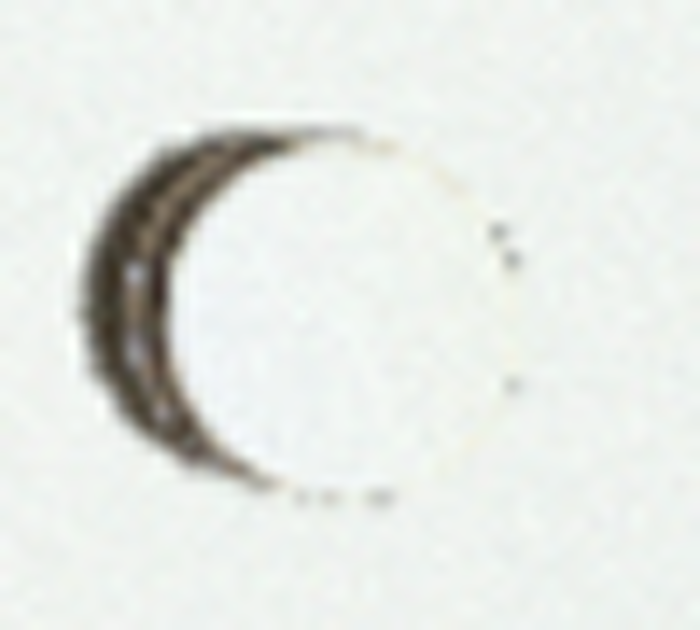

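```bash
python3 - <<'E'
from h import *
def full(pts,k,x,y): return (np.array(pts,float)+.5)/k-.5+[x,y]
for n,p in (('top',full([(345,317),(172,317),(517,317),(345,138),(345,497)],14,455,290)),('side',full([(344,235),(213,222),(475,250)],12,390,140))):
    print(n,(unproj(n,p,.045)[:,:2]*1000).round(1).tolist())
for i in range(3):
    s=read_state(); print(s['eef_pos'],s['tool_rot'])
E
```

```text
top [[467.3, -297.6], [466.8, -275.6], [467.8, -319.4], [489.9, -297.6], [444.7, -297.6]]
side [[466.4, -298.5], [488.2, -294.8], [444.6, -301.7]]
[ 0.15812688 -0.55217914  0.20453484] [-1.79898651e+02 -1.67862363e-02  1.59720067e+01]
[ 0.15812688 -0.55217914  0.20453484] [-1.79898651e+02 -1.67862363e-02  1.59720067e+01]
[ 0.15812688 -0.55217914  0.20453484] [-1.79898651e+02 -1.67862363e-02  1.59720067e+01]
```

```bash
cat > p.py <<'E'
# p.py x y z yaw n  : print tool-frame shift/turn from tracked command pose
import json,sys,os
from h import *
F='cmd.json'
def load():
    return json.load(open(F)) if os.path.exists(F) else [158,-553,205,15.974]
def delta(c,t):
    y=np.radians(c[3]); d=np.array(t[:3])-c[:3]
    return [d[0]*np.cos(y)+d[1]*np.sin(y), d[0]*np.sin(y)-d[1]*np.cos(y), -d[2], -np.radians(t[3]-c[3])]
def after(c,v):
    y=np.radians(c[3])
    return [c[0]+v[0]*np.cos(y)+v[1]*np.sin(y), c[1]+v[0]*np.sin(y)-v[1]*np.cos(y), c[2]-v[2], c[3]-np.degrees(v[3])]
def sent(x,y,z,rz):
    c=after(load(),[x,y,z,rz]); json.dump(c,open(F,'w')); s=read_state()
    e=s['eef_pos']*1000; print('cmd',np.round(c,2),'meas',e.round(2),s['tool_rot'].round(2),'err',(e-c[:3]).round(2),'F',s['wrist_force'].round(1),'w',round(s['grip_width']*1000,1),'t',round(s['t'],2),'q6',s['q'][5].round(0))
def to(*t):
    v=delta(load(),t); print('to',t,'->',[round(v[0],1),round(v[1],1),round(v[2],1),0,0,round(v[3],4)],'dist',round(np.linalg.norm(v[:3]),1))
if __name__=='__main__':
    to(*map(float,sys.argv[1:5]))
E
python3 p.py 611.6 1.9 120 0
```

```text
to (611.6, 1.9, 120.0, 0.0) -> [np.float64(588.8), np.float64(-408.6), np.float64(85.0), 0, 0, np.float64(0.2788)] dist 721.7
```

>>> {"name": "play_rows", "arguments": {
  "motion": [
    [20,-14,0,0,0,0],
    [52,-36,0,0,0,0],
    [86,-60,0,0,0,0],
    [120,-84,0,0,0,0],
    [154,-107,0,0,0,0],
    [188,-131,0,0,0,0],
    [222,-154,0,0,0,0],
    [256,-178,0,0,0,0],
    [290,-201,0,0,0,0],
    [324,-225,0,0,0,0]
  ],
  "gripper": 94
}}

```text
t: 0.98
eef_pos: [0.4086, -0.2455, 0.2054]
tool_rot: [180.0, -0.0, 16.0]
wrist_force: [0.2, -0.2, 0.3]
grip_width: 0.094
```

```bash
python3 -c "
from p import *
sent(324,-225,0,0); to(611.6,1.9,120,0)"
```

```text
cmd [ 407.57 -247.52  205.     15.97] meas [ 408.56 -245.49  205.36] [179.99  -0.    15.96] err [0.99 2.04 0.36] F [ 0.2 -0.2  0.3] w 94.0 t 0.98 q6 33.0
to (611.6, 1.9, 120, 0) -> [np.float64(264.8), np.float64(-183.6), np.float64(85.0), 0, 0, np.float64(0.2788)] dist 333.3
```

>>> {"name": "play_rows", "arguments": {
  "motion": [
    [36,-25,8,0,0,0.03],
    [72,-50,20,0,0,0.07],
    [108,-75,33,0,0,0.12],
    [144,-100,46,0,0,0.16],
    [180,-124,58,0,0,0.2],
    [212,-147,69,0,0,0.24],
    [240,-166,77,0,0,0.27],
    [256,-178,82,0,0,0.278],
    [264.8,-183.6,85,0,0,0.2788],
    [264.8,-183.6,85,0,0,0.2788]
  ]
}}

```text
t: 1.82
eef_pos: [0.6118, 0.0041, 0.1188]
tool_rot: [-180.0, 0.1, 0.2]
wrist_force: [-0.4, -0.2, -0.4]
grip_width: 0.0939
```

```bash
python3 -c "
from p import *
sent(264.8,-183.6,85,0.2788)
s=read_state()
im=grab_frame('wrist'); cv2.imwrite('pics/w1.png',im[:,:,::-1]); cv2.imwrite('pics/w1b.png',np.clip(im[:,:,::-1]*2.,0,255))
s=read_state();print(s['eef_pos'],s['qvel'].round(2))
E=ext('wrist',s)
print(proj('wrist',[.6116,.0019,.018],E))
"
```

```text
cmd [611.62   1.86 120.    -0.  ] meas [611.84   4.11 118.82] [-1.7998e+02  1.4000e-01  2.1000e-01] err [ 0.22  2.25 -1.18] F [-0.4 -0.2 -0.4] w 93.9 t 1.82 q6 82.0
[0.61129845 0.0024717  0.1195448 ] [-2.29 -1.95  0.96 -0.55  0.19 -0.13]
[[314.40860219 236.32007713]][ WARN:0@1.215] global loadsave.cpp:1063 imwrite_ Unsupported depth image for selected encoder is fallbacked to CV_8U.
```

View pics/w1b.png

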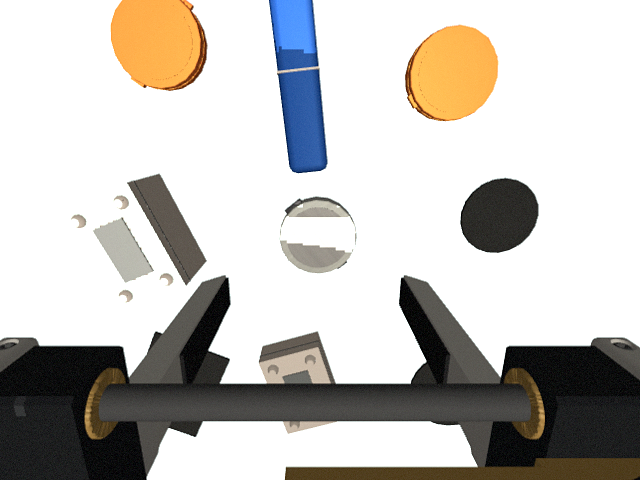

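```bash
cat > w.py <<'E'
from p import *
def wshot(fn,gain=1.0):
    s=read_state()
    im=grab_frame('wrist')[:,:,::-1]; cv2.imwrite('pics/'+fn,np.clip(im*gain,0,255).astype(np.uint8))
    print('pose',(s['eef_pos']*1000).round(2),s['tool_rot'].round(2),'qv',np.abs(s['qvel']).max().round(2))
    return im,ext('wrist',s)
E
python3 -c "
from w import *
im,E=wshot('w2.png')
print(proj('wrist',[.6116,.0019,.018],E))
crop(im,265,180,110,110,6,'pics/w2c.png',1.3)
np.save('E2.npy',E)
"
```

```text
pose [611.3    2.47 119.54] [1.7997e+02 1.2000e-01 1.2000e-01] qv 2.29
[[314.4078943  236.32086055]]
```

View pics/w2c.png

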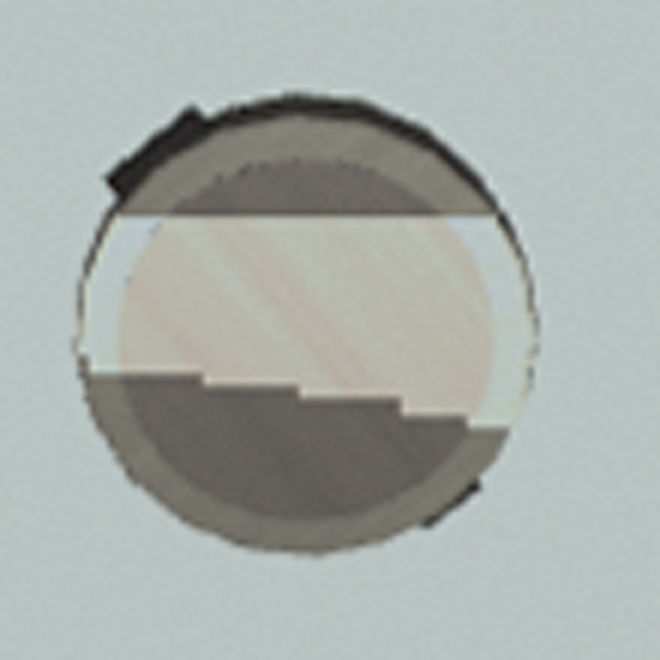

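The compact sits in the view as predicted, offset by about 1 mm, with clasp and hinge on a diagonal away from the jaws. I'll descend and grip.

>>> {"name": "play_rows", "arguments": {
  "motion": [
    [0,0,10,0,0,0],
    [0,0,26,0,0,0],
    [0,0,44,0,0,0],
    [0,0,62,0,0,0],
    [0,0,80,0,0,0],
    [0,0,95,0,0,0],
    [0,0,106,0,0,0],
    [0,0,113,0,0,0],
    [0,0,116,0,0,0],
    [0,0,117,0,0,0]
  ]
}}

```text
t: 2.75
eef_pos: [0.6116, 0.0014, 0.0033]
tool_rot: [180.0, 0.0, -0.1]
wrist_force: [0.6, -0.0, 0.1]
grip_width: 0.0938
```

>>> {"name": "play_rows", "arguments": {
  "motion": [
    [0,0,0,0,0,0],
    [0,0,0,0,0,0],
    [0,0,0,0,0,0],
    [0,0,0,0,0,0],
    [0,0,0,0,0,0],
    [0,0,0,0,0,0]
  ],
  "gripper": 55
}}

```text
t: 3.25
eef_pos: [0.6123, 0.002, 0.004]
tool_rot: [180.0, -0.1, 0.0]
wrist_force: [-1.0, 0.6, 1.1]
grip_width: 0.0632
```

```bash
python3 -c "
from p import *
sent(0,0,117,0)
to(447.6,-134.3,60,0)"
```

```text
cmd [611.62   1.86   3.    -0.  ] meas [612.29   2.04   4.01] [ 1.7998e+02 -5.0000e-02  2.0000e-02] err [0.67 0.18 1.01] F [-1.   0.6  1.1] w 63.2 t 3.25 q6 82.0
to (447.6, -134.3, 60, 0) -> [np.float64(-164.0), np.float64(136.2), np.float64(-57.0), 0, 0, np.float64(-0.0)] dist 220.7
```

>>> {"name": "play_rows", "arguments": {
  "motion": [
    [0,0,-3,0,0,0],
    [0,0,-10,0,0,0],
    [0,0,-22,0,0,0],
    [-10,8,-36,0,0,0],
    [-28,23,-47,0,0,0],
    [-52,43,-54,0,0,0],
    [-78,65,-57,0,0,0],
    [-104,86,-57,0,0,0],
    [-128,106,-57,0,0,0],
    [-146,121,-57,0,0,0]
  ]
}}

```text
t: 4.08
eef_pos: [0.4643, -0.1201, 0.0616]
tool_rot: [180.0, -0.0, -0.0]
wrist_force: [0.5, -0.3, -1.6]
grip_width: 0.0629
```

>>> {"name": "play_rows", "arguments": {
  "motion": [
    [-10,8,0,0,0,0],
    [-15.5,13,4,0,0,0],
    [-18,15.2,11,0,0,0],
    [-18,15.2,19,0,0,0],
    [-18,15.2,27,0,0,0],
    [-18,15.2,34,0,0,0],
    [-18,15.2,40,0,0,0],
    [-18,15.2,45,0,0,0],
    [-18,15.2,48,0,0,0],
    [-18,15.2,49,0,0,0]
  ]
}}

```text
t: 4.92
eef_pos: [0.4475, -0.1337, 0.0106]
tool_rot: [-180.0, 0.1, 0.0]
wrist_force: [0.8, 0.1, -0.7]
grip_width: 0.0627
```

```bash
python3 -c "
from w import *
sent(-146,121,-57,0)
sent(-18,15.2,49,0)
for n in ('side','top'):
    im=grab_frame(n)[:,:,::-1]
    if n=='side': crop(im,320,160,180,130,4,'pics/s3.png',2)
    else: crop(im,310,250,180,130,4,'pics/t3.png',2)
s=read_state();print(s['eef_pos'],s['wrist_force'])
"
```

```text
cmd [ 465.62 -119.14   60.     -0.  ] meas [ 447.53 -133.67   10.57] [-1.7996e+02  7.0000e-02  3.0000e-02] err [-18.09 -14.53 -49.43] F [ 0.8  0.1 -0.7] w 62.7 t 4.92 q6 63.0
cmd [ 447.62 -134.34   11.     -0.  ] meas [ 447.53 -133.67   10.57] [-1.7996e+02  7.0000e-02  3.0000e-02] err [-0.09  0.67 -0.43] F [ 0.8  0.1 -0.7] w 62.7 t 4.92 q6 63.0
[ 0.44783995 -0.13400297  0.01121881] [ 0.00123153 -0.86898994 -0.14084607]
```

View pics/s3.png

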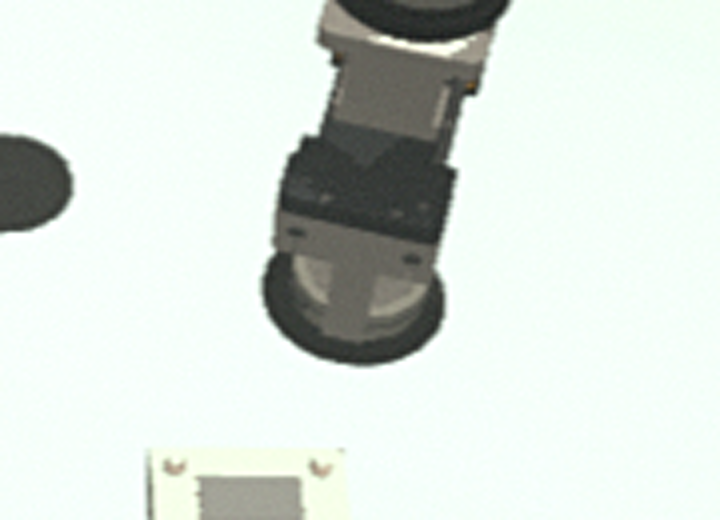

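>>> {"name": "play_rows", "arguments": {
  "motion": [
    [0,0,1,0,0,0],
    [0,0,2,0,0,0],
    [0,0,2.8,0,0,0],
    [0,0,3.6,0,0,0],
    [0,0,4.3,0,0,0],
    [0,0,4.8,0,0,0],
    [0,0,5.1,0,0,0],
    [0,0,5.2,0,0,0],
    [0,0,5.2,0,0,0]
  ]
}}

```text
t: 5.77
eef_pos: [0.4479, -0.1342, 0.007]
tool_rot: [180.0, 0.0, 0.0]
wrist_force: [-2.2, 1.2, 6.0]
grip_width: 0.0632
```

```bash
python3 -c "
from w import *
sent(0,0,5.2,0)
im=grab_frame('side')[:,:,::-1]
crop(im,320,160,180,130,4,'pics/s4.png',2)
s=read_state();print(s['eef_pos'],s['wrist_force'])
"
```

```text
cmd [ 447.62 -134.34    5.8    -0.  ] meas [ 447.92 -134.21    6.97] [1.8e+02 1.0e-02 0.0e+00] err [0.3  0.13 1.17] F [-2.2  1.2  6. ] w 63.2 t 5.77 q6 63.0
[ 0.44790694 -0.13420559  0.00696069] [-2.60425187  0.91032422  5.00089568]
```

View pics/s4.png

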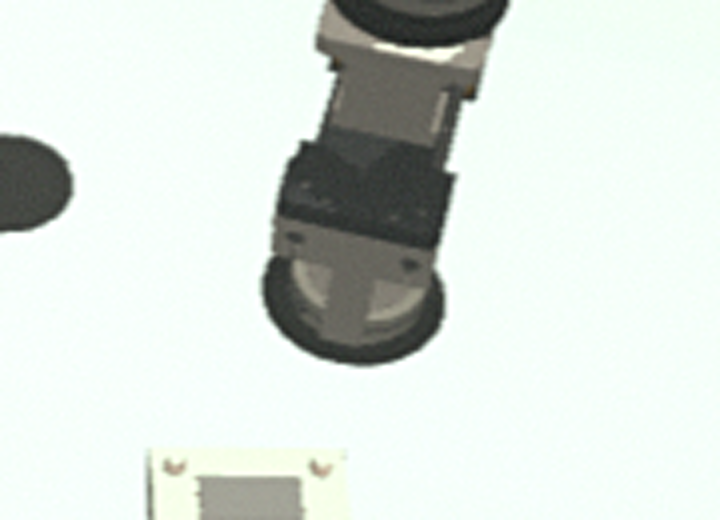

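The compact is in contact with the coaster (6 N), so I'll release it.

>>> {"name": "play_rows", "arguments": {
  "motion": [
    [0,0,0,0,0,0],
    [0,0,0,0,0,0],
    [0,0,0,0,0,0],
    [0,0,0,0,0,0]
  ],
  "gripper": 84
}}

```text
t: 6.15
eef_pos: [0.4479, -0.1342, 0.0062]
tool_rot: [180.0, -0.0, -0.0]
wrist_force: [0.7, -0.3, 0.3]
grip_width: 0.0833
```

>>> {"name": "play_rows", "arguments": {
  "motion": [
    [0,0,-4,0,0,0],
    [0,0,-14,0,0,0],
    [0,0,-30,0,0,0],
    [0,0,-50,0,0,0],
    [0,0,-70,0,0,0],
    [0,0,-88,0,0,0],
    [0,0,-100,0,0,0],
    [0,0,-104,0,0,0]
  ]
}}

```text
t: 6.82
eef_pos: [0.4498, -0.1351, 0.1135]
tool_rot: [179.8, -0.3, 0.0]
wrist_force: [1.7, -0.4, 0.3]
grip_width: 0.0843
```

```bash
python3 -c "
from w import *
sent(0,0,-104,0)
im,E=wshot('w5.png',1.5)
im=grab_frame('side')[:,:,::-1]
crop(im,320,160,180,130,4,'pics/s5.png',1.5)
print(proj('wrist',[[.4476,-.1343,.021],[.4476,-.1343,.003]],E))
to(466.9,-298,110,0)
"
```

```text
cmd [ 447.62 -134.34  109.8    -0.  ] meas [ 449.79 -135.09  113.54] [179.85  -0.3    0.  ] err [ 2.18 -0.75  3.74] F [ 1.7 -0.4  0.3] w 84.3 t 6.82 q6 63.0
pose [ 449.79 -135.09  113.54] [179.85  -0.3    0.  ] qv 4.55
[[312.4649787  243.31947222]
 [312.52285703 237.01524329]]
to (466.9, -298, 110, 0) -> [np.float64(19.3), np.float64(163.7), np.float64(-0.2), 0, 0, np.float64(-0.0)] dist 164.8
```

View pics/w5.png

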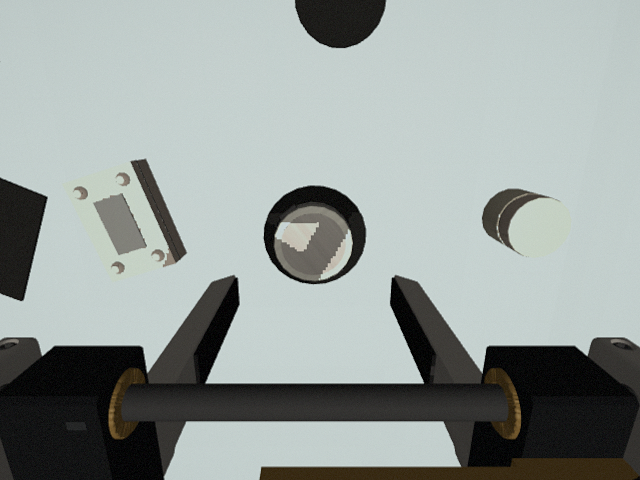

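View pics/s5.png

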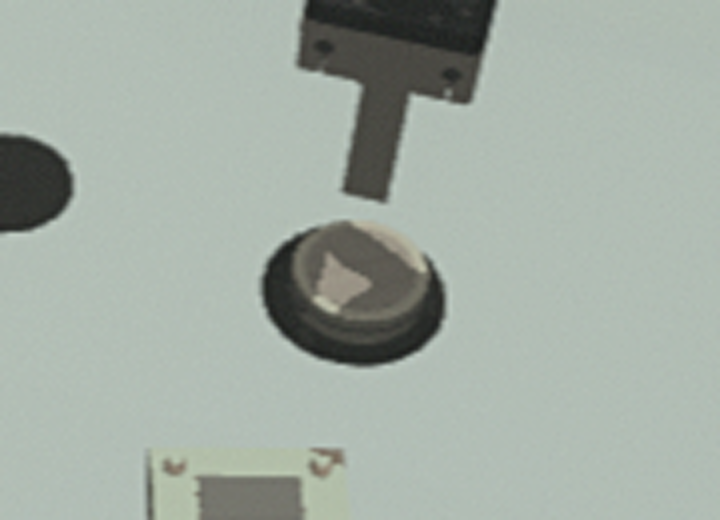

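The compact stands on the larger coaster, centred to about 1 mm. Next is the jar.

>>> {"name": "play_rows", "arguments": {
  "motion": [
    [1,10,0,0,0,0],
    [4,32,0,0,0,0],
    [7,60,0,0,0,0],
    [10,88,0,0,0,0],
    [14,115,0,0,0,0],
    [17,138,0,0,0,0],
    [18.5,154,0,0,0,0],
    [19.3,161,0,0,0,0],
    [19.3,163.7,2,0,0,0],
    [19.3,163.7,10,0,0,0]
  ]
}}

```text
t: 7.75
eef_pos: [0.4676, -0.2984, 0.1005]
tool_rot: [180.0, -0.1, -0.0]
wrist_force: [0.6, 0.1, 0.4]
grip_width: 0.0839
```

>>> {"name": "play_rows", "arguments": {
  "motion": [
    [0,0,12,0,0,0],
    [0,0,27,0,0,0],
    [0,0,42,0,0,0],
    [0,0,56,0,0,0],
    [0,0,68,0,0,0],
    [0,0,78,0,0,0],
    [0,0,84,0,0,0],
    [0,0,87,0,0,0],
    [0,0,88,0,0,0],
    [0,0,88,0,0,0]
  ]
}}

```text
t: 8.58
eef_pos: [0.4674, -0.298, 0.0124]
tool_rot: [180.0, -0.0, 0.0]
wrist_force: [0.4, 0.2, 0.2]
grip_width: 0.0842
```

```bash
python3 -c "
from w import *
sent(19.3,163.7,10,0)
sent(0,0,88,0)
im=grab_frame('top')[:,:,::-1]
crop(im,340,190,180,170,4,'pics/t6.png',2)
im=grab_frame('side')[:,:,::-1]
crop(im,380,110,90,90,6,'pics/s6.png',2)
"
```

```text
cmd [ 466.92 -298.04   99.8    -0.  ] meas [ 467.43 -297.98   12.43] [ 1.7998e+02 -2.0000e-02  0.0000e+00] err [ 5.100e-01  6.000e-02 -8.737e+01] F [0.4 0.2 0.2] w 84.2 t 8.58 q6 49.0
cmd [ 466.92 -298.04   11.8    -0.  ] meas [ 467.43 -297.98   12.43] [ 1.7998e+02 -2.0000e-02  0.0000e+00] err [0.51 0.06 0.63] F [0.4 0.2 0.2] w 84.2 t 8.58 q6 49.0
```

View pics/t6.png

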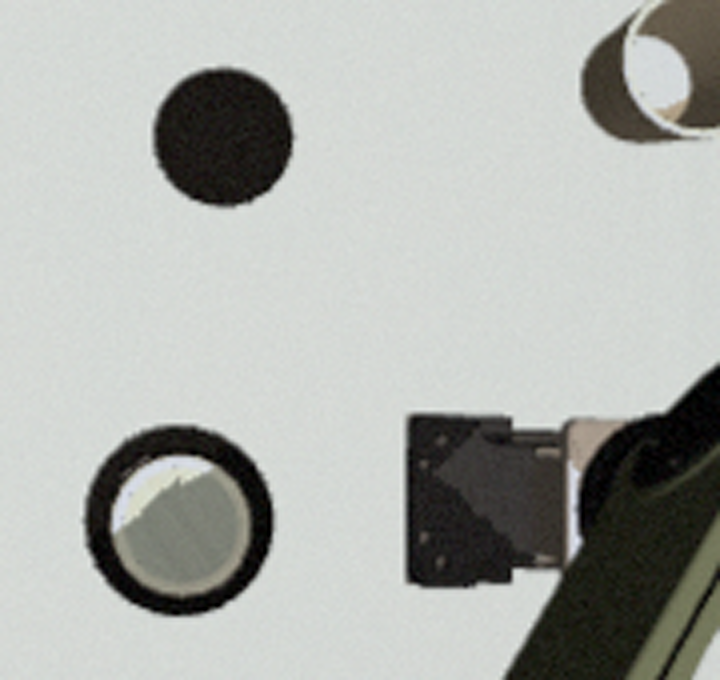

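View pics/s6.png

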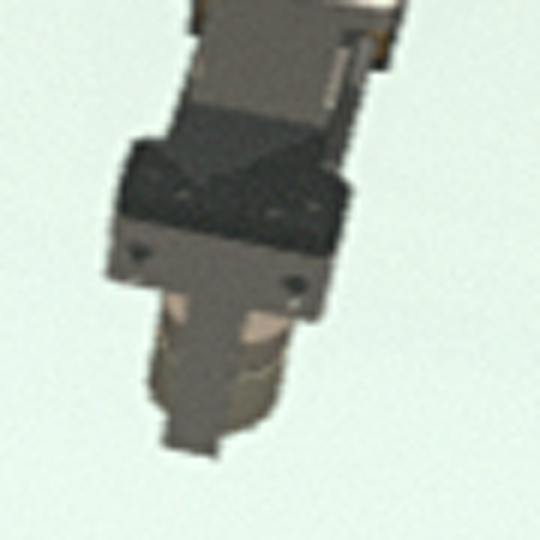

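>>> {"name": "play_rows", "arguments": {
  "motion": [
    [0,0,0,0,0,0],
    [0,0,0,0,0,0],
    [0,0,0,0,0,0],
    [0,0,0,0,0,0],
    [0,0,0,0,0,0],
    [0,0,0,0,0,0],
    [0,0,0,0,0,0]
  ],
  "gripper": 36
}}

```text
t: 9.27
eef_pos: [0.4672, -0.298, 0.0123]
tool_rot: [180.0, -0.0, 0.0]
wrist_force: [-0.3, 0.7, -0.1]
grip_width: 0.0457
```

```bash
python3 -c "
from w import *
sent(0,0,0,0)
print((proj('top',[[.4476,-.1343,.021],[.4476,-.1343,.003]])-[340,190])*4)
to(625.7,-152,70,0)
"
```

```text
cmd [ 466.92 -298.04   11.8    -0.  ] meas [ 467.18 -297.96   12.31] [ 1.7999e+02 -1.0000e-02  0.0000e+00] err [0.27 0.08 0.51] F [-0.3  0.7 -0.1] w 45.7 t 9.27 q6 49.0
[[182.00251398 522.07450483]
 [177.36686749 519.52082949]]
to (625.7, -152, 70, 0) -> [np.float64(158.8), np.float64(-146.0), np.float64(-58.2), 0, 0, np.float64(-0.0)] dist 223.4
```

>>> {"name": "play_rows", "arguments": {
  "motion": [
    [0,0,-4,0,0,0],
    [0,0,-14,0,0,0],
    [4,-4,-28,0,0,0],
    [16,-15,-42,0,0,0],
    [36,-33,-52,0,0,0],
    [60,-55,-58,0,0,0],
    [85,-78,-58,0,0,0],
    [109,-100,-58,0,0,0],
    [130,-119,-58,0,0,0],
    [145,-133,-58,0,0,0]
  ]
}}

```text
t: 10.1
eef_pos: [0.614, -0.1628, 0.0712]
tool_rot: [-180.0, -0.1, 0.1]
wrist_force: [0.4, 0.3, -2.3]
grip_width: 0.0455
```

>>> {"name": "play_rows", "arguments": {
  "motion": [
    [8,-8,0,0,0,0],
    [12,-11.5,4,0,0,0],
    [13.8,-13,11,0,0,0],
    [13.8,-13,20,0,0,0],
    [13.8,-13,29,0,0,0],
    [13.8,-13,37,0,0,0],
    [13.8,-13,44,0,0,0],
    [13.8,-13,48,0,0,0],
    [13.8,-13,50,0,0,0],
    [13.8,-13,50,0,0,0]
  ]
}}

```text
t: 10.93
eef_pos: [0.6253, -0.1519, 0.0195]
tool_rot: [-180.0, 0.1, -0.0]
wrist_force: [0.3, 0.4, -1.9]
grip_width: 0.0455
```

```bash
python3 -c "
from w import *
sent(145,-133,-58,0)
sent(13.8,-13,50,0)
im=grab_frame('side')[:,:,::-1]; cv2.imwrite('pics/s7f.png',im)
crop(im,270,130,120,100,6,'pics/s7.png',2)
im=grab_frame('top')[:,:,::-1]; cv2.imwrite('pics/t7f.png',im)
crop(im,350,190,90,170,4,'pics/t7.png',1.3)
# gradient-free crop for compact
crop(im,355,285,64,70,10,'pics/t7c.png',1.2)
"
```

```text
cmd [ 611.92 -165.04   69.8    -0.  ] meas [ 625.34 -151.95   19.45] [-1.7997e+02  7.0000e-02 -3.0000e-02] err [ 13.42  13.09 -50.35] F [ 0.3  0.4 -1.9] w 45.5 t 10.93 q6 69.0
cmd [ 625.72 -152.04   19.8    -0.  ] meas [ 625.34 -151.95   19.45] [-1.7997e+02  7.0000e-02 -3.0000e-02] err [-0.38  0.09 -0.35] F [ 0.3  0.4 -1.9] w 45.5 t 10.93 q6 69.0
```

View pics/s7.png

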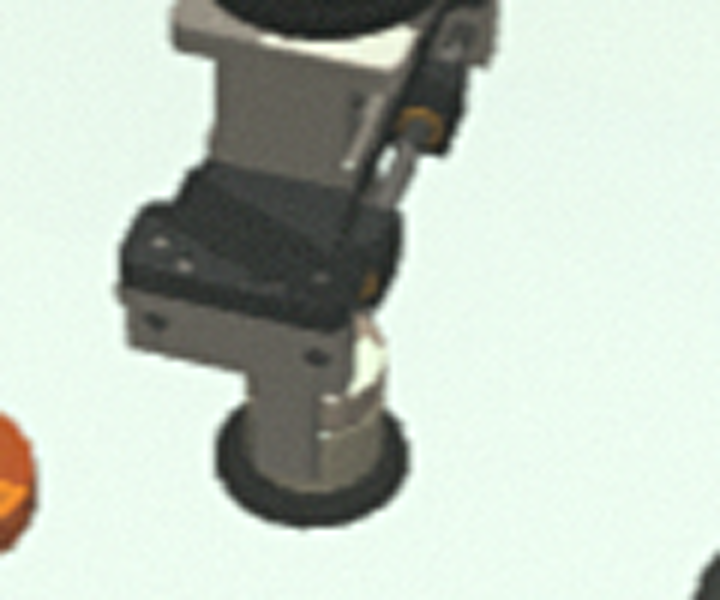

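View pics/t7c.png

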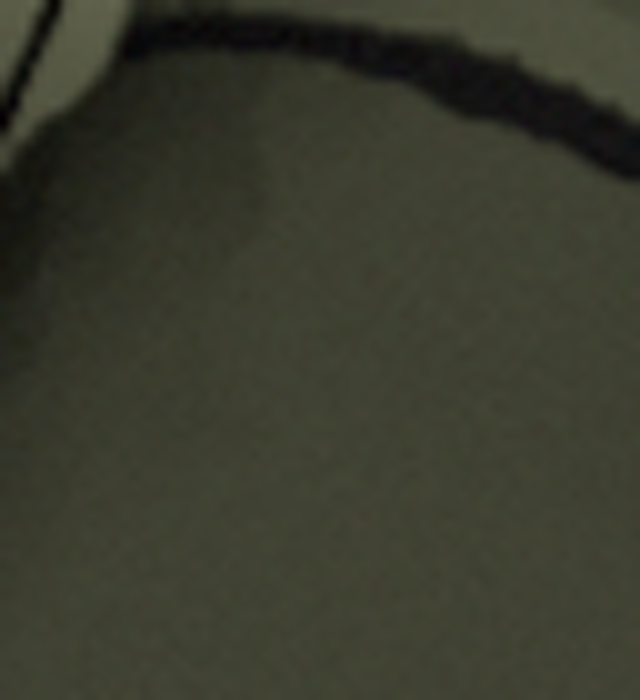

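>>> {"name": "play_rows", "arguments": {
  "motion": [
    [0,0,1.5,0,0,0],
    [0,0,3,0,0,0],
    [0,0,4.2,0,0,0],
    [0,0,4.8,0,0,0],
    [0,0,5.2,0,0,0],
    [0,0,5.2,0,0,0],
    [0,0,5.2,0,0,0]
  ]
}}

```text
t: 11.62
eef_pos: [0.626, -0.1518, 0.0154]
tool_rot: [-180.0, -0.0, 0.0]
wrist_force: [-1.4, 0.1, 0.3]
grip_width: 0.0456
```

>>> {"name": "play_rows", "arguments": {
  "motion": [
    [0,0,0,0,0,0],
    [0,0,0,0,0,0],
    [0,0,0,0,0,0],
    [0,0,0,0,0,0]
  ],
  "gripper": 70
}}

```text
t: 11.95
eef_pos: [0.6261, -0.152, 0.0152]
tool_rot: [180.0, -0.0, -0.0]
wrist_force: [-0.2, 0.7, -0.3]
grip_width: 0.0678
```

>>> {"name": "play_rows", "arguments": {
  "motion": [
    [0,0,-4,0,0,0],
    [0,0,-14,0,0,0],
    [0,0,-30,0,0,0],
    [0,0,-50,0,0,0],
    [0,0,-70,0,0,0],
    [0,0,-88,0,0,0],
    [0,0,-102,0,0,0],
    [0,0,-110,0,0,0],
    [0,0,-110,0,0,0]
  ]
}}

```text
t: 12.7
eef_pos: [0.6279, -0.1526, 0.1286]
tool_rot: [179.9, -0.3, 0.0]
wrist_force: [0.1, -0.9, -0.1]
grip_width: 0.0701
```

```bash
python3 -c "
from w import *
sent(0,0,5.2,0);sent(0,0,-110,0)
im,E=wshot('w8.png',1.5)
im=grab_frame('side')[:,:,::-1]; cv2.imwrite('pics/s8f.png',im)
crop(im,270,130,190,140,4,'pics/s8.png',1.6)
to(611.6,143.9,120,23.3)
"
```

```text
cmd [ 625.72 -152.04   14.6    -0.  ] meas [ 627.93 -152.58  128.61] [179.88  -0.32   0.  ] err [  2.21  -0.54 114.01] F [ 0.1 -0.9 -0.1] w 70.1 t 12.7 q6 69.0
cmd [ 625.72 -152.04  124.6    -0.  ] meas [ 627.93 -152.58  128.61] [179.88  -0.32   0.  ] err [ 2.21 -0.54  4.01] F [ 0.1 -0.9 -0.1] w 70.1 t 12.7 q6 69.0
pose [ 627.93 -152.58  128.61] [179.88  -0.32   0.  ] qv 2.01
to (611.6, 143.9, 120, 23.3) -> [np.float64(-14.1), np.float64(-295.9), np.float64(4.6), 0, 0, np.float64(-0.4067)] dist 296.3
```

View pics/s8.png

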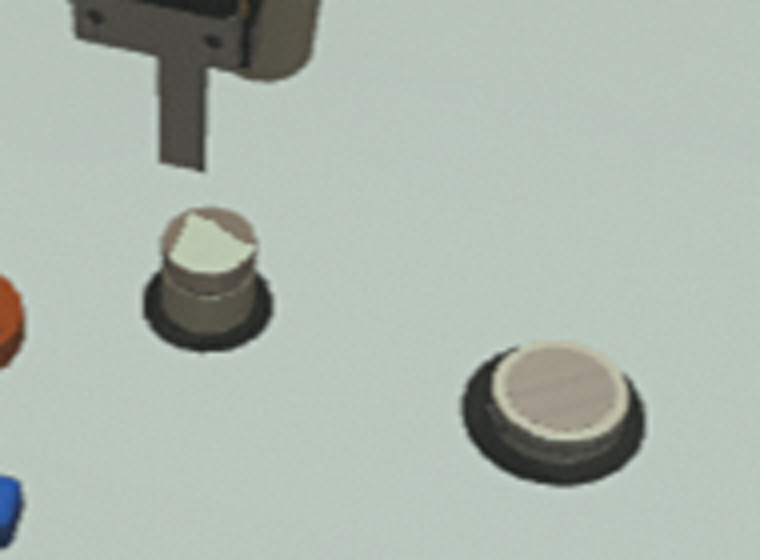

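View pics/w8.png

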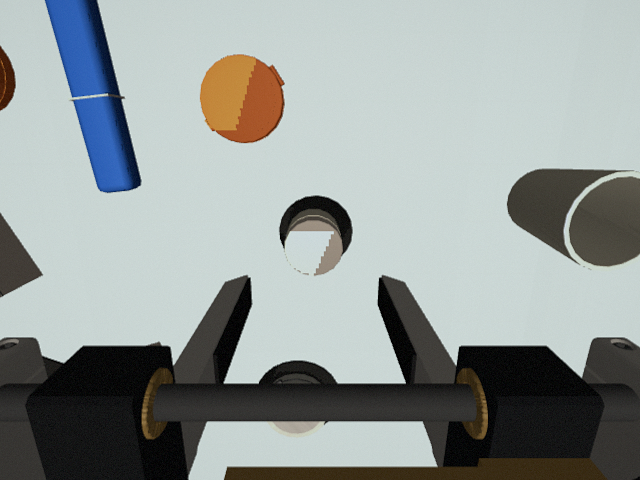

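```bash
python3 -c "
from w import *
f=lambda a,k,x,y:(np.array(a)+.5)/k-.5+[x,y]
print('compact',unproj('side',[f((561.5,391.5),4,270,130)],.021)*1000)
print('compact ctr inner',unproj('side',[f((561.5,389),4,270,130)],.021)*1000)
print('jar lid',unproj('side',[f((210,240),4,270,130)],.048)*1000, 'top-extents', [((proj('side',[[.6257+a,-.152+b,.048]])-[270,130])*4+1.5).round(0).tolist() for a,b in((.022,0),(-.022,0),(0,.022),(0,-.022))])
"
```

```text
compact [[ 445.82254912 -132.79242209   21.        ]]
compact ctr inner [[ 446.13979633 -134.33273702   21.        ]]
jar lid [[ 624.81561933 -151.11118403   48.        ]] top-extents [[[165.0, 228.0]], [[253.0, 248.0]], [[195.0, 269.0]], [[222.0, 208.0]]]
```

>>> {"name": "play_rows", "arguments": {
  "motion": [
    [-0.5,-12,0,0,0,-0.02],
    [-2,-40,0,0,0,-0.06],
    [-4,-76,0,0,0,-0.1],
    [-5,-112,0,0,0,-0.15],
    [-7,-148,0,0,0,-0.2],
    [-9,-184,0,0,0,-0.25],
    [-10.5,-220,0,0,0,-0.3],
    [-12,-252,1,0,0,-0.35],
    [-13.5,-276,3,0,0,-0.39],
    [-14.1,-290,4.6,0,0,-0.4067]
  ],
  "gripper": 90
}}

```text
t: 13.63
eef_pos: [0.6097, 0.142, 0.1187]
tool_rot: [-179.9, 0.2, 23.6]
wrist_force: [-0.4, -0.1, 0.2]
grip_width: 0.0902
```

>>> {"name": "play_rows", "arguments": {
  "motion": [
    [0,-5.4,0,0,0,0],
    [0,-5.4,0,0,0,0],
    [0,-5.4,0,0,0,0]
  ]
}}

```text
t: 13.88
eef_pos: [0.6094, 0.1423, 0.1199]
tool_rot: [180.0, 0.1, 23.3]
wrist_force: [0.9, -1.2, 0.2]
grip_width: 0.0901
```

```bash
python3 -c "
from w import *
sent(-14.1,-290,4.6,-0.4067);sent(0,-5.4,0,0)
im,E=wshot('w9.png',1.5)
im,E=wshot('w10.png',1.5)
c,s_=np.cos(np.radians(23.3)),np.sin(np.radians(23.3))
P=[[.6116+a*c-b*s_,.1439+a*s_+b*c,.0565] for a in(.0315,-.0315) for b in(.0175,-.0175)]
print(proj('wrist',P,E).round(1).tolist())
im=grab_frame('top')[:,:,::-1]; cv2.imwrite('pics/t10f.png',im); crop(im,355,185,64,170,4,'pics/t10.png',1.3)
"
```

```text
cmd [611.62 137.96 120.    23.3 ] meas [609.35 142.33 119.89] [1.7998e+02 7.0000e-02 2.3260e+01] err [-2.27  4.37 -0.11] F [ 0.9 -1.2  0.2] w 90.1 t 13.88 q6 72.0
cmd [609.48 142.92 120.    23.3 ] meas [609.35 142.33 119.89] [1.7998e+02 7.0000e-02 2.3260e+01] err [-0.13 -0.59 -0.11] F [ 0.9 -1.2  0.2] w 90.1 t 13.88 q6 72.0
pose [609.35 142.33 119.89] [1.7998e+02 7.0000e-02 2.3260e+01] qv 1.29
pose [609.71 141.83 120.16] [1.7998e+02 4.0000e-02 2.3210e+01] qv 0.76
[[287.2, 205.5], [337.4, 205.6], [289.0, 288.3], [335.8, 288.4]]
```

View pics/w10.png

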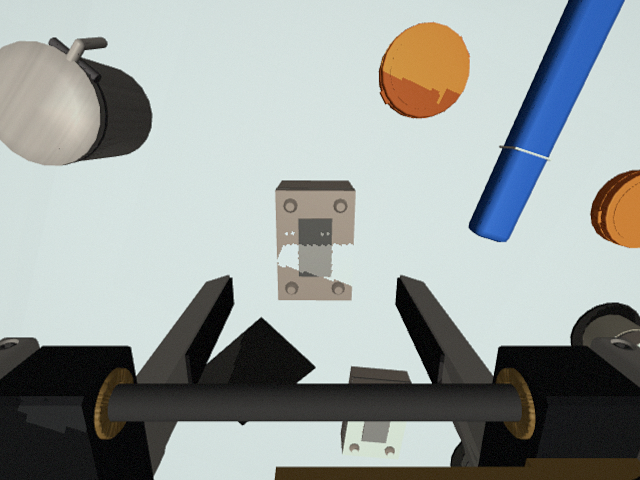

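View pics/t10.png

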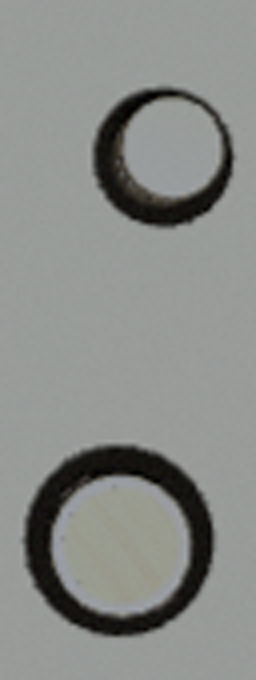

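```bash
python3 p.py 611.6 143.9 12 23.3
```

```text
to (611.6, 143.9, 12.0, 23.3) -> [np.float64(2.3), np.float64(-0.1), np.float64(108.0), 0, 0, np.float64(0.0)] dist 108.0
```

>>> {"name": "play_rows", "arguments": {
  "motion": [
    [1,0,8,0,0,0],
    [2.3,-0.1,23,0,0,0],
    [2.3,-0.1,39,0,0,0],
    [2.3,-0.1,55,0,0,0],
    [2.3,-0.1,71,0,0,0],
    [2.3,-0.1,86,0,0,0],
    [2.3,-0.1,98,0,0,0],
    [2.3,-0.1,105,0,0,0],
    [2.3,-0.1,108,0,0,0],
    [2.3,-0.1,108,0,0,0]
  ]
}}

```text
t: 14.87
eef_pos: [0.6114, 0.1438, 0.0117]
tool_rot: [-180.0, 0.1, 23.3]
wrist_force: [-0.1, 0.0, -0.6]
grip_width: 0.0902
```

>>> {"name": "play_rows", "arguments": {
  "motion": [
    [0,0,0,0,0,0],
    [0,0,0,0,0,0],
    [0,0,0,0,0,0],
    [0,0,0,0,0,0],
    [0,0,0,0,0,0],
    [0,0,0,0,0,0],
    [0,0,0,0,0,0],
    [0,0,0,0,0,0]
  ],
  "gripper": 46
}}

```text
t: 15.53
eef_pos: [0.6123, 0.144, 0.013]
tool_rot: [180.0, -0.1, 23.3]
wrist_force: [1.0, -0.3, 2.4]
grip_width: 0.0558
```

```bash
python3 -c "
from w import *
sent(2.3,-.1,108,0)
to(450.2,142.7,80,-23.8)
im=grab_frame('side')[:,:,::-1];crop(im,220,260,130,110,5,'pics/s11.png',2)
"
```

```text
cmd [611.55 143.92  12.    23.3 ] meas [612.33 143.98  13.03] [ 1.7996e+02 -6.0000e-02  2.3310e+01] err [0.78 0.06 1.03] F [ 1.  -0.3  2.4] w 55.8 t 15.53 q6 72.0
to (450.2, 142.7, 80, -23.8) -> [np.float64(-148.7), np.float64(-62.7), np.float64(-68.0), 0, 0, np.float64(0.8221)] dist 175.1
```

View pics/s11.png

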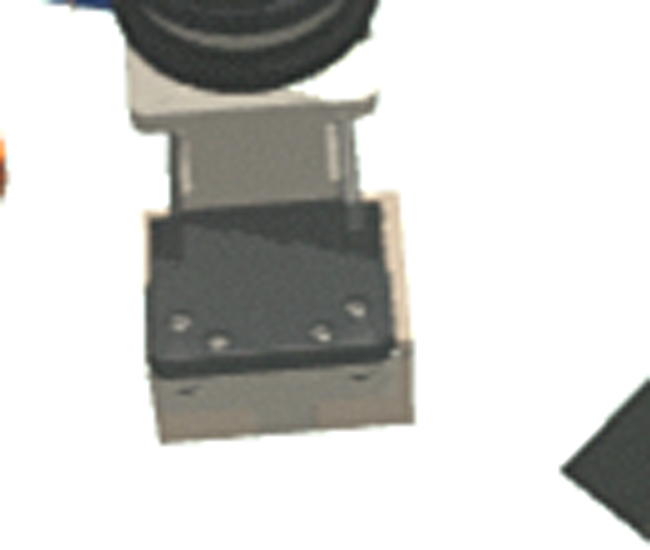

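>>> {"name": "play_rows", "arguments": {
  "motion": [
    [0,0,-4,0,0,0],
    [0,0,-12,0,0,0],
    [0,0,-24,0,0,0],
    [-4,-2,-36,0,0,0.03],
    [-14,-6,-48,0,0,0.09],
    [-30,-13,-58,0,0,0.18],
    [-50,-21,-64,0,0,0.28],
    [-70,-30,-68,0,0,0.39],
    [-90,-38,-68,0,0,0.5],
    [-110,-46,-68,0,0,0.61]
  ]
}}

```text
t: 16.42
eef_pos: [0.492, 0.1431, 0.0818]
tool_rot: [-180.0, -0.1, -12.0]
wrist_force: [-0.3, -0.3, -1.8]
grip_width: 0.0557
```

```bash
python3 -c "
from w import *
sent(-110,-46,-68,0.61)
to(450.2,142.7,80,-23.8)
to(450.2,142.7,25,-23.8)
"
```

```text
cmd [492.33 142.66  80.   -11.65] meas [492.04 143.07  81.8 ] [-1.7995e+02 -9.0000e-02 -1.1960e+01] err [-0.29  0.41  1.8 ] F [-0.3 -0.3 -1.8] w 55.7 t 16.42 q6 108.0
to (450.2, 142.7, 80, -23.8) -> [np.float64(-41.3), np.float64(8.5), np.float64(-0.0), 0, 0, np.float64(0.2121)] dist 42.1
to (450.2, 142.7, 25, -23.8) -> [np.float64(-41.3), np.float64(8.5), np.float64(55.0), 0, 0, np.float64(0.2121)] dist 69.3
```

>>> {"name": "play_rows", "arguments": {
  "motion": [
    [-16,3,0,0,0,0.09],
    [-28,6,2,0,0,0.15],
    [-36,7.5,8,0,0,0.19],
    [-40,8.3,16,0,0,0.21],
    [-41.3,8.5,25,0,0,0.2121],
    [-41.3,8.5,34,0,0,0.2121],
    [-41.3,8.5,42,0,0,0.2121],
    [-41.3,8.5,49,0,0,0.2121],
    [-41.3,8.5,53,0,0,0.2121],
    [-41.3,8.5,55,0,0,0.2121]
  ]
}}

```text
t: 17.25
eef_pos: [0.45, 0.1427, 0.0243]
tool_rot: [179.9, 0.1, -23.8]
wrist_force: [0.9, -0.1, -1.4]
grip_width: 0.0559
```

```bash
python3 -c "
from w import *
sent(-41.3,8.5,55,0.2121)
im,E=wshot('w12.png',1.5)
im=grab_frame('side')[:,:,::-1];crop(im,300,290,140,120,5,'pics/s12.png',2)
"
```

```text
cmd [450.16 142.67  25.   -23.8 ] meas [450.   142.72  24.29] [ 1.7994e+02  9.0000e-02 -2.3800e+01] err [-0.16  0.05 -0.71] F [ 0.9 -0.1 -1.4] w 55.9 t 17.25 q6 121.0
pose [450.   142.72  24.29] [ 1.7994e+02  9.0000e-02 -2.3800e+01] qv 2.69
```

View pics/s12.png

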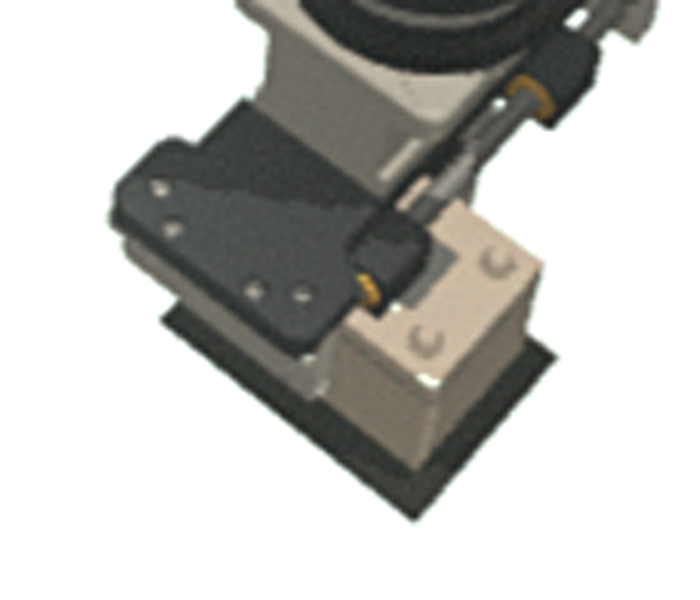

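View pics/w12.png

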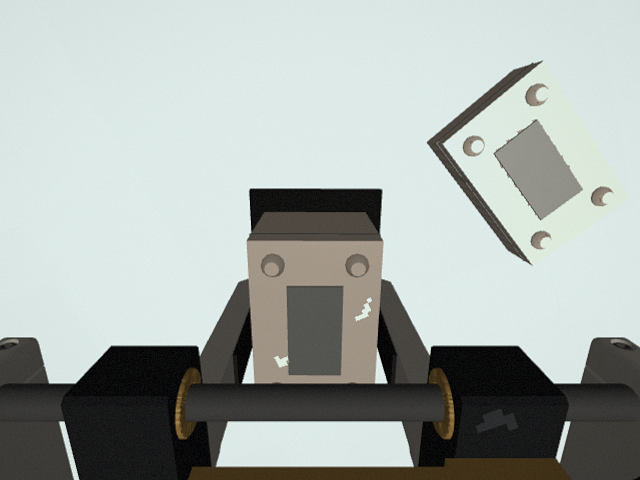

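>>> {"name": "play_rows", "arguments": {
  "motion": [
    [0,0,1.5,0,0,0],
    [0,0,3.5,0,0,0],
    [0,0,5.5,0,0,0],
    [0,0,7.2,0,0,0],
    [0,0,8.6,0,0,0],
    [0,0,9.6,0,0,0],
    [0,0,10.2,0,0,0],
    [0,0,10.4,0,0,0],
    [0,0,10.4,0,0,0]
  ]
}}

```text
t: 18.1
eef_pos: [0.4503, 0.1429, 0.016]
tool_rot: [180.0, 0.0, -23.8]
wrist_force: [-3.8, -0.5, 6.0]
grip_width: 0.0557
```

```bash
python3 -c "
from w import *
sent(0,0,10.4,0)
im,E=wshot('w13.png',1.5)
im=grab_frame('side')[:,:,::-1];crop(im,300,290,140,120,5,'pics/s13.png',2)
"
```

```text
cmd [450.16 142.67  14.6  -23.8 ] meas [450.33 142.89  15.99] [ 1.7998e+02  2.0000e-02 -2.3790e+01] err [0.17 0.22 1.39] F [-3.8 -0.5  6. ] w 55.7 t 18.1 q6 121.0
pose [450.33 142.89  15.99] [ 1.7998e+02  2.0000e-02 -2.3790e+01] qv 0.1
```

View pics/s13.png

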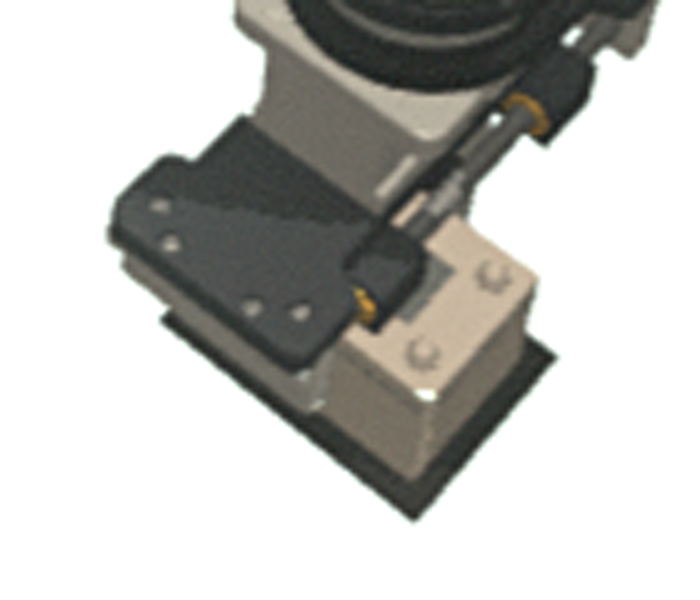

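>>> {"name": "play_rows", "arguments": {
  "motion": [
    [0,0,0,0,0,0],
    [0,0,0,0,0,0],
    [0,0,0,0,0,0],
    [0,0,0,0,0,0],
    [0,0,0,0,0,0]
  ],
  "gripper": 82
}}

```text
t: 18.62
eef_pos: [0.4505, 0.1429, 0.0151]
tool_rot: [-180.0, -0.0, -23.8]
wrist_force: [0.2, -0.3, -0.6]
grip_width: 0.0817
```

>>> {"name": "play_rows", "arguments": {
  "motion": [
    [0,0,-4,0,0,0],
    [0,0,-14,0,0,0],
    [0,0,-30,0,0,0],
    [0,0,-50,0,0,0],
    [0,0,-70,0,0,0],
    [0,0,-88,0,0,0],
    [0,0,-102,0,0,0],
    [0,0,-110,0,0,0],
    [0,0,-110,0,0,0],
    [0,0,-110,0,0,0]
  ]
}}

```text
t: 19.45
eef_pos: [0.4506, 0.1429, 0.1255]
tool_rot: [-180.0, -0.1, -23.8]
wrist_force: [0.4, -0.0, 0.4]
grip_width: 0.0818
```

```bash
python3 -c "
from w import *
sent(0,0,-110,0)
im,E=wshot('w14.png',1.5); np.save('E14.npy',E)
im=grab_frame('side')[:,:,::-1];cv2.imwrite('pics/s14f.png',im);crop(im,300,290,140,120,5,'pics/s14.png',2)
to(464.7,16.4,110,17.2)
"
```

```text
cmd [450.16 142.67 124.6  -23.8 ] meas [450.59 142.9  125.48] [-1.7997e+02 -5.0000e-02 -2.3800e+01] err [0.43 0.23 0.88] F [ 0.4 -0.   0.4] w 81.8 t 19.45 q6 121.0
pose [450.59 142.9  125.48] [-1.7997e+02 -5.0000e-02 -2.3800e+01] qv 1.37
to (464.7, 16.4, 110, 17.2) -> [np.float64(64.3), np.float64(109.7), np.float64(14.6), 0, 0, np.float64(-0.7156)] dist 127.9
```

View pics/s14.png

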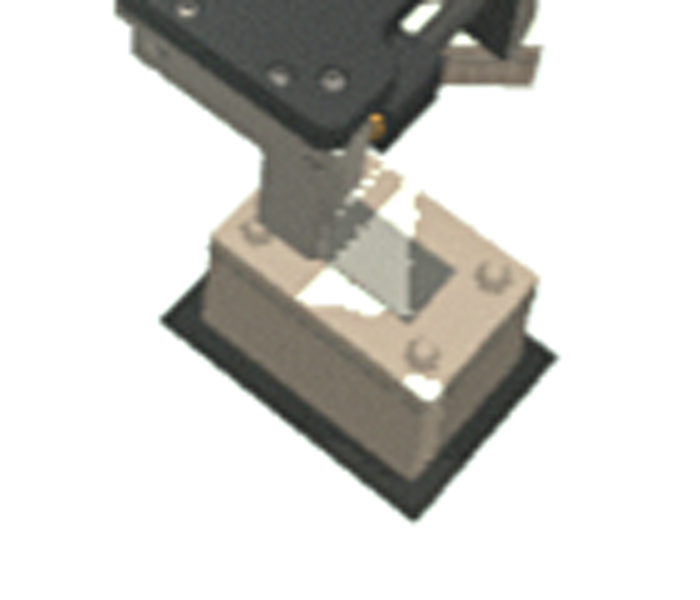

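View pics/w14.png

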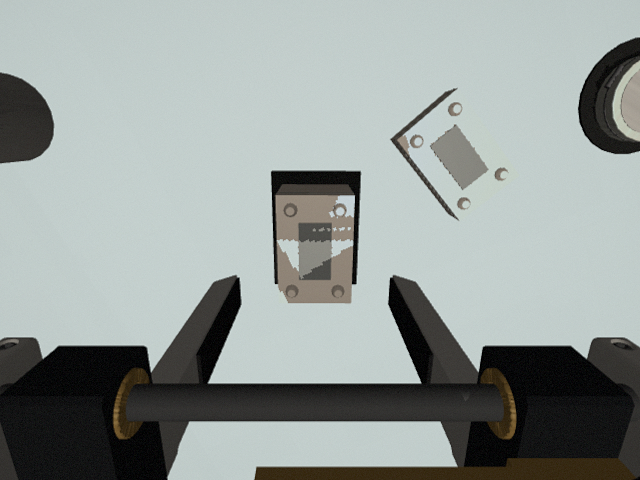

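>>> {"name": "play_rows", "arguments": {
  "motion": [
    [2,3,0,0,0,-0.03],
    [8,13,0,0,0,-0.1],
    [16,27,0,0,0,-0.19],
    [25,42,0,0,0,-0.29],
    [34,58,3,0,0,-0.39],
    [43,73,9,0,0,-0.49],
    [52,88,17,0,0,-0.58],
    [59,100,25,0,0,-0.66],
    [63,107,30,0,0,-0.705],
    [64.3,109.7,31,0,0,-0.7156]
  ],
  "gripper": 88
}}

```text
t: 20.38
eef_pos: [0.4631, 0.0156, 0.0918]
tool_rot: [-179.9, 0.3, 17.2]
wrist_force: [-0.8, -0.5, -0.5]
grip_width: 0.088
```

>>> {"name": "play_rows", "arguments": {
  "motion": [
    [0,0,0,0,0,0],
    [0,0,0,0,0,0],
    [0,0,0,0,0,0]
  ]
}}

```text
t: 20.63
eef_pos: [0.4649, 0.0171, 0.0941]
tool_rot: [-180.0, -0.0, 17.2]
wrist_force: [-0.1, 0.2, 0.3]
grip_width: 0.0883
```

```bash
python3 -c "
from w import *
sent(64.3,109.7,31,-0.7156)
im,E=wshot('w15.png',1.5); np.save('E15.npy',E)
c,s_=np.cos(np.radians(17.2)),np.sin(np.radians(17.2))
P=[[.4647+a*c-b*s_,.0164+a*s_+b*c,.0285] for a in(.0315,-.0315) for b in(.0175,-.0175)]
print(proj('wrist',P,E).round(1).tolist())
E=np.load('E14.npy')
c,s_=np.cos(np.radians(-23.8)),np.sin(np.radians(-23.8))
P=[[.45016+a*c-b*s_,.14267+a*s_+b*c,.0595] for a in(.0315,-.0315) for b in(.0175,-.0175)]
print(proj('wrist',P,E).round(1).tolist())
w14=cv2.imread('pics/w14.png');w15=cv2.imread('pics/w15.png')
a=np.hstack([w14[160:320,260:370],w15[160:320,260:370]])
cv2.imwrite('pics/cmp.png',cv2.resize(a,None,fx=3.6,fy=3.6,interpolation=cv2.INTER_CUBIC))
"
```

```text
cmd [464.73  16.35  93.6   17.2 ] meas [464.94  17.06  94.08] [-179.98   -0.     17.19] err [0.21 0.71 0.48] F [-0.1  0.2  0.3] w 88.3 t 20.63 q6 64.0
pose [464.94  17.06  94.08] [-179.98   -0.     17.19] qv 0.38
[[290.0, 209.2], [339.6, 209.3], [291.5, 290.9], [337.8, 291.0]]
[[289.3, 209.3], [338.8, 209.4], [290.8, 290.8], [337.0, 290.9]]
```

View pics/cmp.png

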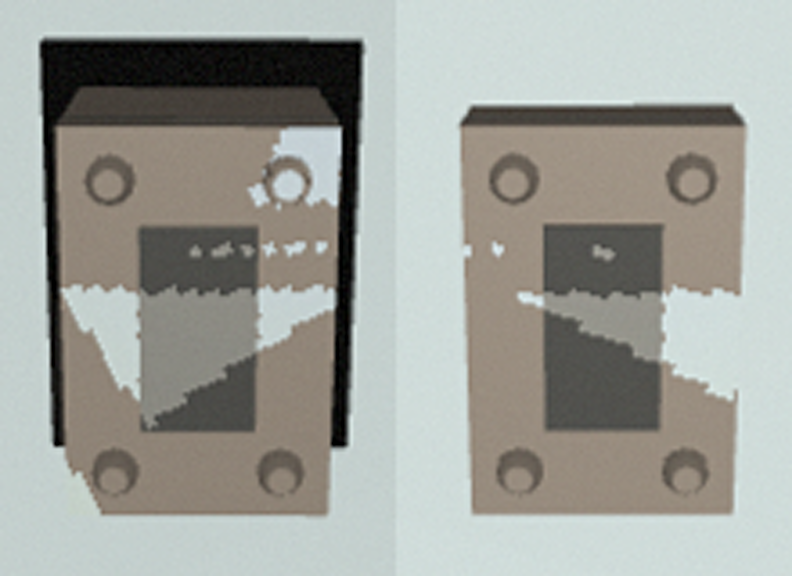

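>>> {"name": "play_rows", "arguments": {
  "motion": [
    [0,0.7,8,0,0,0],
    [0,1.4,22,0,0,0],
    [0,1.4,37,0,0,0],
    [0,1.4,52,0,0,0],
    [0,1.4,66,0,0,0],
    [0,1.4,77,0,0,0],
    [0,1.4,85,0,0,0],
    [0,1.4,89,0,0,0],
    [0,1.4,90.6,0,0,0],
    [0,1.4,90.6,0,0,0]
  ]
}}

```text
t: 21.52
eef_pos: [0.4654, 0.0153, 0.0033]
tool_rot: [-180.0, 0.0, 17.2]
wrist_force: [0.5, 0.8, -0.5]
grip_width: 0.0879
```

>>> {"name": "play_rows", "arguments": {
  "motion": [
    [0,0,0,0,0,0],
    [0,0,0,0,0,0],
    [0,0,0,0,0,0],
    [0,0,0,0,0,0],
    [0,0,0,0,0,0],
    [0,0,0,0,0,0],
    [0,0,0,0,0,0],
    [0,0,0,0,0,0]
  ],
  "gripper": 46
}}

```text
t: 22.18
eef_pos: [0.4656, 0.0151, 0.0038]
tool_rot: [180.0, -0.0, 17.2]
wrist_force: [-0.8, 0.0, 2.9]
grip_width: 0.0556
```

```bash
python3 -c "
from w import *
sent(0,1.4,90.6,0)
im=grab_frame('side')[:,:,::-1];crop(im,320,240,110,80,6,'pics/s16.png',2)
"
```

```text
cmd [465.14  15.01   3.    17.2 ] meas [465.63  15.15   3.75] [ 1.7999e+02 -2.0000e-02  1.7200e+01] err [0.49 0.13 0.75] F [-0.8  0.   2.9] w 55.6 t 22.18 q6 64.0
```

View pics/s16.png

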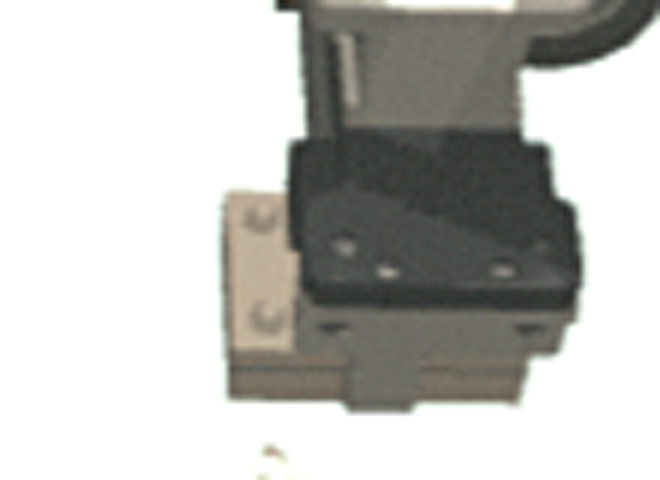

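>>> {"name": "play_rows", "arguments": {
  "motion": [
    [0,0,-4,0,0,0],
    [0,0,-14,0,0,0],
    [0,0,-30,0,0,0],
    [0,0,-50,0,0,0],
    [0,0,-70,0,0,0],
    [0,0,-86,0,0,0],
    [0,0,-97,0,0,0],
    [0,0,-103,0,0,0]
  ]
}}

```text
t: 22.9
eef_pos: [0.4665, 0.0151, 0.1086]
tool_rot: [179.9, -0.2, 17.2]
wrist_force: [0.3, -0.7, -1.0]
grip_width: 0.056
```

```bash
python3 -c "
from w import *
sent(0,0,-103,0)
to(450.16,142.67,100,-23.8)
"
```

```text
cmd [465.14  15.01 106.    17.2 ] meas [466.49  15.06 108.57] [ 1.7992e+02 -1.7000e-01  1.7200e+01] err [1.35 0.05 2.57] F [ 0.3 -0.7 -1. ] w 56.0 t 22.9 q6 64.0
to (450.16, 142.67, 100, -23.8) -> [np.float64(23.4), np.float64(-126.4), np.float64(6.0), 0, 0, np.float64(0.7156)] dist 128.7
```

>>> {"name": "play_rows", "arguments": {
  "motion": [
    [0.5,-3,0,0,0,0.02],
    [2,-12,0,0,0,0.07],
    [5,-26,0,0,0,0.15],
    [8,-43,0,0,0,0.24],
    [11,-60,0,0,0,0.34],
    [14.3,-77,0,0,0,0.44],
    [17.4,-94,1,0,0,0.54],
    [20.4,-110,3,0,0,0.63],
    [22.6,-122,5,0,0,0.695],
    [23.4,-126.4,6,0,0,0.7156]
  ]
}}

```text
t: 23.73
eef_pos: [0.449, 0.1443, 0.0996]
tool_rot: [180.0, 0.1, -23.9]
wrist_force: [-0.8, -0.2, -0.7]
grip_width: 0.0557
```

>>> {"name": "play_rows", "arguments": {
  "motion": [
    [0,0,3,0,0,0],
    [0,0,8,0,0,0],
    [0,0,14,0,0,0],
    [0,0,20,0,0,0],
    [0,0,25,0,0,0],
    [0,0,28,0,0,0],
    [0,0,29.5,0,0,0],
    [0,0,30,0,0,0],
    [0,0,30,0,0,0]
  ]
}}

```text
t: 24.48
eef_pos: [0.4504, 0.1428, 0.0704]
tool_rot: [-180.0, 0.0, -23.8]
wrist_force: [-0.1, 0.4, -0.6]
grip_width: 0.0551
```

```bash
python3 -c "
from w import *
sent(23.4,-126.4,6,0.7156);sent(0,0,30,0)
im,E=wshot('w17.png',1.5)
im=grab_frame('side')[:,:,::-1];crop(im,300,270,140,130,5,'pics/s17.png',2)
"
```

```text
cmd [450.12 142.68 100.   -23.8 ] meas [450.43 142.78  70.41] [-180.      0.    -23.81] err [  0.32   0.1  -29.59] F [-0.1  0.4 -0.6] w 55.1 t 24.48 q6 121.0
cmd [450.12 142.68  70.   -23.8 ] meas [450.43 142.78  70.41] [-180.      0.    -23.81] err [0.32 0.1  0.41] F [-0.1  0.4 -0.6] w 55.1 t 24.48 q6 121.0
pose [450.43 142.78  70.41] [-180.      0.    -23.81] qv 0.38
```

View pics/s17.png

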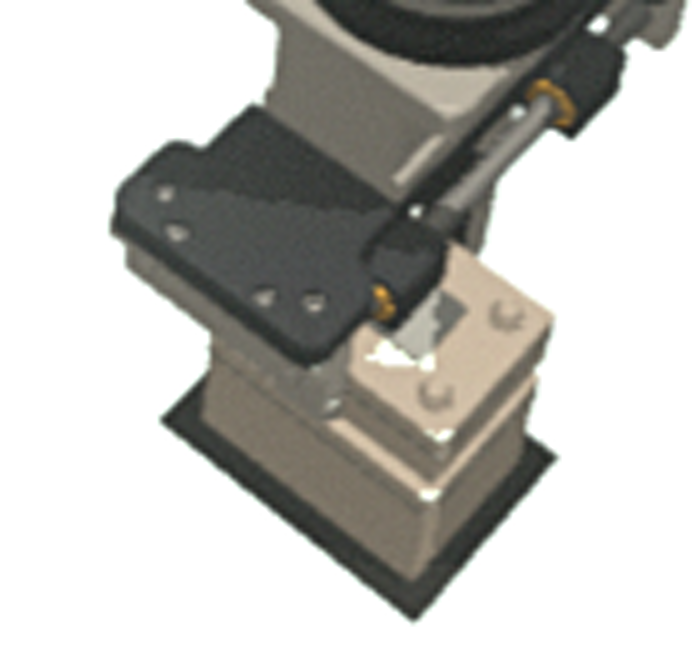

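View pics/w17.png

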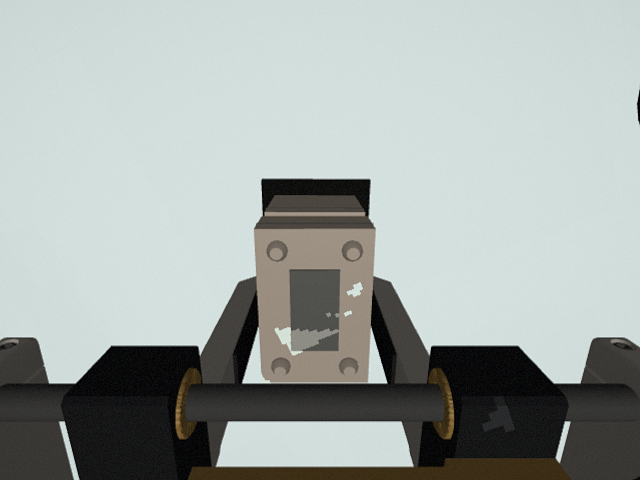

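The boxes look aligned in both views. I'll lower slowly past lug height and watch the force.

>>> {"name": "play_rows", "arguments": {
  "motion": [
    [0,0,1.5,0,0,0],
    [0,0,3,0,0,0],
    [0,0,4.5,0,0,0],
    [0,0,5.7,0,0,0],
    [0,0,6.6,0,0,0],
    [0,0,7.2,0,0,0],
    [0,0,7.2,0,0,0]
  ]
}}

```text
t: 25.17
eef_pos: [0.4502, 0.1428, 0.0631]
tool_rot: [180.0, 0.0, -23.8]
wrist_force: [0.5, -0.3, -1.0]
grip_width: 0.0561
```

No contact at 63 mm, which is below lug-top level, so the lugs are inside the hollow. Now down to the seat.

>>> {"name": "play_rows", "arguments": {
  "motion": [
    [0,0,1,0,0,0],
    [0,0,2,0,0,0],
    [0,0,2.7,0,0,0],
    [0,0,3.1,0,0,0],
    [0,0,3.3,0,0,0],
    [0,0,3.3,0,0,0]
  ]
}}

```text
t: 25.67
eef_pos: [0.4504, 0.1429, 0.0607]
tool_rot: [180.0, 0.0, -23.8]
wrist_force: [-2.8, -0.6, 5.2]
grip_width: 0.0557
```

```bash
python3 -c "
from w import *
sent(0,0,7.2,0);sent(0,0,3.3,0)
im=grab_frame('side')[:,:,::-1];crop(im,300,270,140,130,5,'pics/s18.png',2)
"
```

```text
cmd [450.12 142.68  62.8  -23.8 ] meas [450.37 142.88  60.7 ] [ 1.7999e+02  1.0000e-02 -2.3800e+01] err [ 0.26  0.2  -2.1 ] F [-2.8 -0.6  5.2] w 55.7 t 25.67 q6 121.0
cmd [450.12 142.68  59.5  -23.8 ] meas [450.37 142.88  60.7 ] [ 1.7999e+02  1.0000e-02 -2.3800e+01] err [0.26 0.2  1.2 ] F [-2.8 -0.6  5.2] w 55.7 t 25.67 q6 121.0
```

View pics/s18.png

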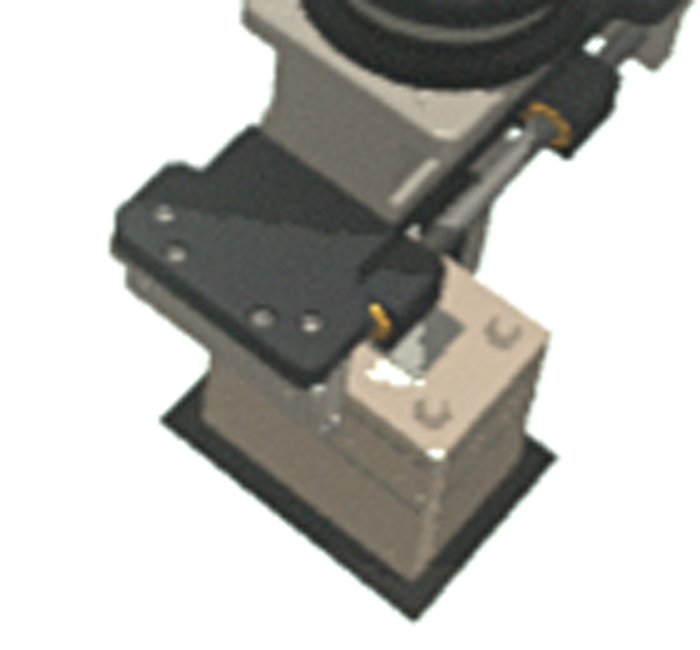

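Seated at the expected height with 5 N of contact. I'll release, retreat and then move away sideways.

>>> {"name": "play_rows", "arguments": {
  "motion": [
    [0,0,0,0,0,0],
    [0,0,0,0,0,0],
    [0,0,0,0,0,0],
    [0,0,0,0,0,0],
    [0,0,0,0,0,0]
  ],
  "gripper": 84
}}

```text
t: 26.13
eef_pos: [0.4503, 0.1429, 0.0598]
tool_rot: [180.0, 0.0, -23.8]
wrist_force: [-0.5, 0.4, -0.5]
grip_width: 0.0832
```

>>> {"name": "play_rows", "arguments": {
  "motion": [
    [0,0,-4,0,0,0],
    [0,0,-14,0,0,0],
    [0,0,-30,0,0,0],
    [0,0,-50,0,0,0],
    [0,0,-70,0,0,0],
    [0,0,-88,0,0,0],
    [0,0,-102,0,0,0],
    [0,0,-110,0,0,0],
    [0,0,-110,0,0,0]
  ]
}}

```text
t: 26.88
eef_pos: [0.4522, 0.1431, 0.1728]
tool_rot: [-179.8, -0.3, -23.8]
wrist_force: [0.8, -0.0, -0.7]
grip_width: 0.0843
```

```bash
python3 -c "
from w import *
sent(0,0,-110,0)
im,E=wshot('w19.png',1.5)
to(380,-60,200,-23.8)
"
```

```text
cmd [450.12 142.68 169.5  -23.8 ] meas [452.18 143.12 172.77] [-179.84   -0.27  -23.8 ] err [2.06 0.44 3.27] F [ 0.8 -0.  -0.7] w 84.3 t 26.88 q6 121.0
pose [452.18 143.12 172.77] [-179.84   -0.27  -23.8 ] qv 2.28
to (380, -60, 200, -23.8) -> [np.float64(17.6), np.float64(213.7), np.float64(-30.5), 0, 0, np.float64(-0.0)] dist 216.6
```

```bash
python3 p.py 260 330 200 -23.8
```

```text
to (260.0, 330.0, 200.0, -23.8) -> [np.float64(-249.5), np.float64(-94.7), np.float64(-30.5), 0, 0, np.float64(-0.0)] dist 268.6
```

>>> {"name": "play_rows", "arguments": {
  "motion": [
    [-10,-4,-3,0,0,0],
    [-35,-13,-8,0,0,0],
    [-70,-26,-14,0,0,0],
    [-105,-40,-20,0,0,0],
    [-140,-53,-26,0,0,0],
    [-175,-66,-30,0,0,0],
    [-208,-79,-30.5,0,0,0],
    [-232,-88,-30.5,0,0,0],
    [-245,-93,-30.5,0,0,0],
    [-249.5,-94.7,-30.5,0,0,0]
  ]
}}

```text
t: 27.77
eef_pos: [0.2572, 0.331, 0.1993]
tool_rot: [179.9, 0.1, -23.6]
wrist_force: [1.1, -0.6, 0.6]
grip_width: 0.0841
```

```bash
python3 -c "
from w import *
sent(-249.5,-94.7,-30.5,0)
for n in('side','top'):
    im=grab_frame(n)[:,:,::-1]; cv2.imwrite('pics/%s20.png'%n,np.clip(im*1.5,0,255).astype(np.uint8)); cv2.imwrite('pics/%s20r.png'%n,im)
    a=cv2.imread('pics/%s0.png'%n)
    if n=='side': crop(im,300,260,140,140,5,'pics/s20c.png',2)
    else: crop(im,190,180,240,180,3,'pics/t20c.png',1.4)
"
```

```text
cmd [260.05 330.01 200.   -23.8 ] meas [257.17 330.96 199.27] [ 1.7987e+02  1.1000e-01 -2.3590e+01] err [-2.88  0.95 -0.73] F [ 1.1 -0.6  0.6] w 84.1 t 27.77 q6 154.0
```

View pics/top20.png

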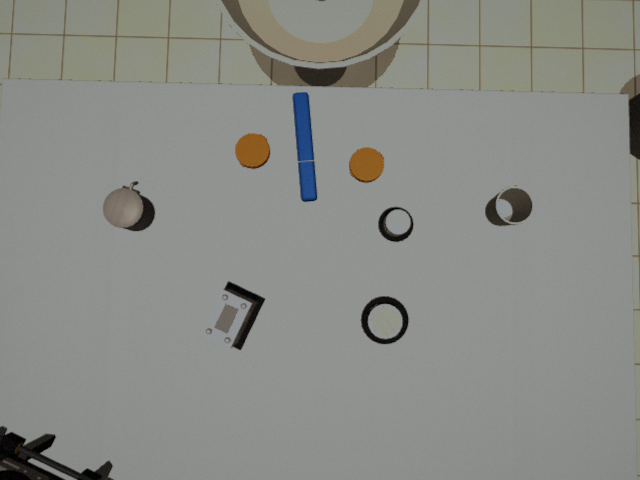

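View pics/s20c.png

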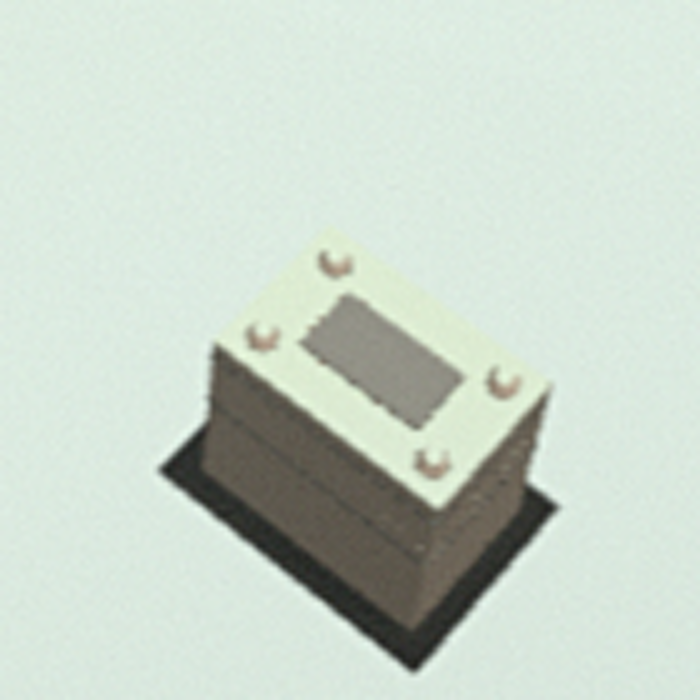

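View pics/t20c.png

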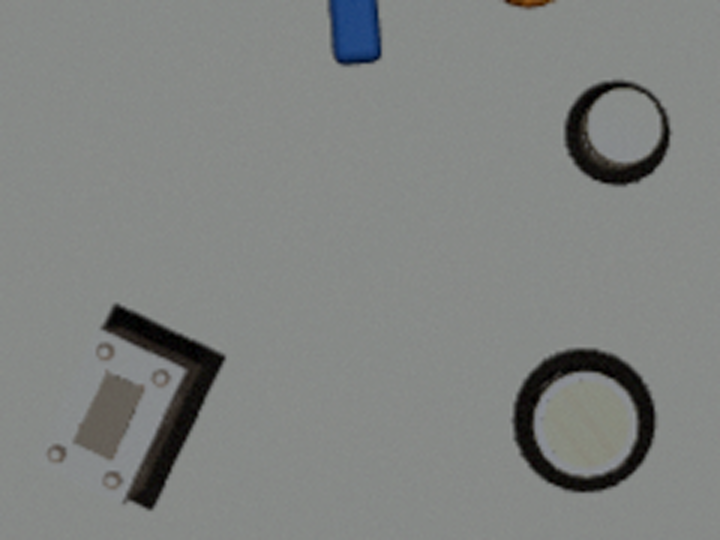

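View pics/side20.png

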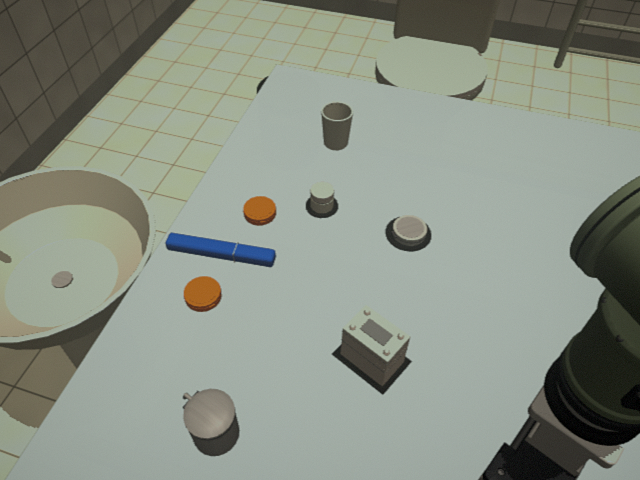

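```bash
python3 -c "
from w import *
f=lambda a,k,x,y:(np.array(a,float)+.5)/k-.5+[x,y]
def show(nm,n,p,z):
    w=unproj(n,p,z)[:,:2]*1000; r=cv2.minAreaRect(w.astype(np.float32)); print(nm,n,w.mean(0).round(1),np.round(r[1],1),round(r[2],1))
show('stack','side',f([(336,264),(262,337),(433,462),(503,383)],5,300,260),.0855)
show('stack','top',f([(105,352),(161,378),(112,480),(57,454)],3,190,180),.0855)
show('comp','top',f([(533,423),(638,423),(585.5,372),(585.5,475)],3,190,180),.021)
show('jar','top',f([(585,125),(664,125),(625,86),(625,165)],3,190,180),.048)
s=read_state();print(s['t'],s['q'].round(1),s['wrist_force'].round(1))
# unmoved check
for n in('side','top'):
    a=cv2.imread('pics/%s0.png'%n).astype(int);b=cv2.imread('pics/%s20r.png'%n).astype(int)
    d=np.abs(a-b).max(2)
    for nm,p in (('swab',(.64,.32,.04)),('case',(.74,.02,.02)),('tumbler',(.65,-.36,.04))):
        u,v=proj(n,[p])[0].astype(int); w=d[max(0,v-35):v+35,max(0,u-35):u+35]; print(n,nm,(u,v),(w>40).sum())
"
```

```text
stack side [448.8 144.1] [34.9 63.1] 66.8
stack top [449.6 143.8] [35. 63.] 66.6
comp top [ 447.2 -133.1] [44.2 45.6] 45.4
jar top [ 625.6 -151. ] [33.6 33.7] 45.9
27.8667 [ 40.   -7.5 109.1  -0.   78.5 153.7] [ 0.6  0.1 -0.6]
side swab (np.int64(212), np.int64(414)) 0
side case (np.int64(233), np.int64(250)) 0
side tumbler (np.int64(339), np.int64(125)) 0
top swab (np.int64(135), np.int64(207)) 0
top case (np.int64(304), np.int64(159)) 0
top tumbler (np.int64(512), np.int64(211)) 0
```

```bash
python3 -c "
from workcell import *
print(sign_off())"
```

```text
the job is handed in; nothing more can be done
None
```

The shelf is in order and the job was handed in at about 27.9 s of the 96 s allowed. I placed the items in the order asked: compact, jar, deeper box, then the shallower box on top. I set each down by controlled lowering and let it go upright. The highest wrist force reported at the end of a move was about 7 N.

My last checks with the top and side cameras, with the arm clear:

| Item | Distance from target centre | Notes |
|---|---|---|
| Compact mirror on larger coaster | about 1–2 mm | Earlier side-view readings gave 1.5–2.3 mm. |
| Jar on smaller coaster | about 1 mm | Standing upright. |
| Stacked boxes on the mat | about 1.5 mm | Turned within about 0.5° of the mat. |

- **Stack fit:** the shallower box met no resistance as it passed lug height. It stopped at the fully-down height with 5 N, and the lug spacing in both views matches that height.
- **Items not to be moved:** around the swab holder, toothbrush case and tumbler, the before and after pictures showed no changed pixels.

The wrist camera read about 1–2 mm differently from the other two, within the stated calibration. No check failed.

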